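Change the batch in the board dryer behind its locking toggle

ROBOT

A 6-joint arm with a two-finger parallel gripper is mounted at the origin on the work surface. World frame = base frame: x ahead of the robot, y to its left, z up, the work surface at z = 0. Lengths are in m, angles in rad, forces in N, time in s.
With the tool pointing down it reaches from about 0.3 to 0.85 m from the base axis. Payload 5.4 kg.
Tool frame: the origin (TCP) lies midway between the tips of the shut fingers; the grasp point (between the pads) lies 19 mm behind it (arm.grasp_offset is the x of the grasp point in the tool frame, in m); x points along the fingers, y is the direction in which the jaws open and shut, and the axes are right-handed (so a half turn about x gives the same grasp; the last joint's range is limited). The gripper opens to 85 mm and grips with 20 to 120 N. Pads are 22 mm wide; open, the fingers measure 114 mm over their backs; the gripper's body (76 mm by 85 mm) begins 54 mm behind the grasp point. The pads swing forward as they close: fully open they stand 13 mm farther back than shut.
Start: joints at [0.969, 0.158, 1.597, -0, 1.386, -0.21], TCP at [0.22, 0.531, 0.231] pointing down, gripper open.
Joint ranges: [-2.91, 2.91], [-0.94, 2.29], [0.18, 2.7], [-1.29, 4.43], [0.17, 2.64], [-3, 3]. Speed limits (rad/s): [2.57, 2.57, 3.14, 3.14, 3.14, 3.14].

INTERFACE

Orientations are given as a unit quaternion [w, x, y, z].
In Python, from rig import status, viewer, arm gives the robot as it stands.
- The arm moves only by the shell command python3 -m jog 'ROWS'. ROWS is JSON, a list of rows, each an object with "xyz": the shift along the tool's x, y, z in m, a list of three; "rot": the turn, a rotation vector about the tool's x, y, z in rad, a list of three; "grip": the finger opening in m, from 0 to 0.0854. A call has 1 to 12 rows; each row is the pose to reach, as a shift and turn from the pose commanded when the call began, along the tool's axes at that moment; what a row does not reach only later rows make up. A row lasts 1/10 s, in which the tool goes at most 50 mm and 8.59 degrees, less where a joint would pass 70% of its speed; a pose out of reach is approached as far as the arm can. A call with a gripper value outside its range is refused whole. The fingers move at their own pace and stop on an object; the grip force is fixed at half the most. Time passes only in rows, so rows that repeat a pose let the fingers close. It gives the time, the measured TCP pose, the force and the opening at its end, in the units of the state.
- status.get_obs(): the state, without advancing time (a new reading comes with each control period).
- viewer.snapshot(name): name is "scene" or "top"; returns a dict with "pixels" (420x560x3 uint8, red, green, blue), "depth" (420x560 float32, m along the optical axis (not along the pixel's ray), 0 where there is no reading), "fx", "fy", "cx", "cy" (pixels), "world_from_camera" (4x4, takes a point from camera to world coordinates). Camera axes: x right, y up, looking along -z (the intrinsics and any distortion apply to the point x, -y, -z); pixel columns grow to the right and rows downward; lengths in m; the calibration is good to about 2 mm. A picture is of the moment at which its call begins.
- arm.sign_off(): hands the job in, once; it reports no verdict.
The state is a dict: "time": time; "q": joint angles; "joint_vel": joint speeds; "tau": joint torques, N m; "tool_pos": TCP position; "tcp_rot": TCP orientation; "wrist_force": force on the tool from outside, world axes, zero at the start; "ft_torque": the same for the moment, N m; "gripper_width": finger opening in m.
Only numpy, scipy, OpenCV 4.12 (cv2) and the standard library are available. Lean on these libraries where they do the work, as an engineer would, in place of code of your own. Each camera call takes 0.05 s, during which the arm holds its last target. There are 200 camera calls.

TASK

The board dryer is running: first switch it off at its lever-lock toggle (lift the locking collar, flip the lever fully over, let the collar drop back and lock). With it off, take the dry basket down from its middle hook and stand it flat in the black out-tray, and hang every washed basket standing on the mat by its handle on the hooks, one to a hook, on both prongs. When all hang still, switch the dryer on again at the toggle, locked in the same way; leave everything else on the bench where it is.

Things in the scene. Friction and masses are not known exactly. Their poses are not given: they have to be found in the camera images.
- dryer: Board dryer: white blower base 150 x 420 x 50 mm with a grille, blower at the back, two end posts (y = +-198 mm, x = +65 mm) and a crossbar 200 mm high carrying three hooks, 130 mm apart along y, over the grille. Each hook is two parallel 8 mm rods (prongs), centres 60 mm apart, that turn up at the end. Fixed. Origin under the base's centre; its front, where the hooks point, is -x.
- switch_box: The dryer's switch box: grey enclosure 120 (x) x 90 (y) x 70 mm high, fixed to the bench, with one lever-lock toggle in the middle of its top. Origin under its centre, z up. The lever turns about an axis along the box's y, above the origin, 45 mm above the bench (25 mm under the box's top: the pivot). The lever ends in a 14 mm ball, its centre 97 mm from the pivot.
- lever (a joint): Angle of the toggle lever, 0 to 0.8 rad: 0 = ON, leaning 0.4 rad from upright towards the box's +x (away from the robot); 0.4 = upright; 0.8 = OFF, leaning 0.4 rad towards -x. It turns only while the collar is lifted, stays where it is left, and needs about 1 N at the collar.
- collar (a joint): Lift of the locking collar along the lever, 0 (down) to 0.014 m, against a spring (3 N down, 6.5 N at the top). Down, at either end of the swing, its cross pin sits in a notch of the steel gate and locks the lever; 11 mm of lift or more clear the gate. Let go within 0.04 rad of an end it drops and locks; in between it rests on the gate.
- collar_grip (a point): Middle of the collar: a black ribbed sleeve 33 mm across, 24 mm tall, on the lever, 62 mm from the pivot when down. z points up along the lever, y along the pivot axis. Grip it across y from above, the lever's tip between the fingers. Below it: the gate (top 43 mm above the pivot, 25 mm wide in y); above it only the 8 mm rod and ball tip.
- basket1: Small basket of bright stainless wire, 100 mm long (its y), 64 mm wide (x), tub 46 mm high, three circuit boards fixed in it, with a rigid arched handle over it that does not fold. Origin under the centre of its bottom, z up. 0.18 to 0.33 kg. A washed one, standing on the mat at the start; two or three of the three are there.
- basket2: Small basket of bright stainless wire, 100 mm long (its y), 64 mm wide (x), tub 46 mm high, three circuit boards fixed in it, with a rigid arched handle over it that does not fold. Origin under the centre of its bottom, z up. 0.18 to 0.33 kg. A washed one, standing on the mat at the start; two or three of the three are there.
- basket3: Small basket of bright stainless wire, 100 mm long (its y), 64 mm wide (x), tub 46 mm high, three circuit boards fixed in it, with a rigid arched handle over it that does not fold. Origin under the centre of its bottom, z up. 0.18 to 0.33 kg. A washed one, standing on the mat at the start; two or three of the three are there.
- basket1_handle (a point): Middle of basket 1's handle bar: a level round steel bar 11 mm thick, along the basket's y, 115 mm above the basket's bottom; carried at both ends by 6 mm uprights, 96 mm between centres, so 88 mm of it are clear. Axes as the basket's.
- basket2_handle (a point): Middle of basket 2's handle bar: a level round steel bar 11 mm thick, along the basket's y, 115 mm above the basket's bottom; carried at both ends by 6 mm uprights, 96 mm between centres, so 88 mm of it are clear. Axes as the basket's.
- basket3_handle (a point): Middle of basket 3's handle bar: a level round steel bar 11 mm thick, along the basket's y, 115 mm above the basket's bottom; carried at both ends by 6 mm uprights, 96 mm between centres, so 88 mm of it are clear. Axes as the basket's.
- dry_basket: A basket just like the washed ones (100 x 64 mm, handle bar's middle 115 mm above its bottom), already dry: it hangs on the dryer's middle hook at the start. Origin under the centre of its bottom, y along its length and bar, z up.
- dry_basket_handle (a point): Middle of the dry basket's handle bar: a level round steel bar 11 mm thick, along its basket's y, 115 mm above the basket's bottom; carried at both ends by 6 mm uprights, 96 mm between centres, so 88 mm of it are clear. Axes as the basket's.
- tray: Black out-tray for dry baskets, 120 (x) x 150 (y) mm, walls 4 mm thick and 22 mm high, floor 4 mm thick, fixed. Origin under its centre. A basket fits lengthwise along the tray's y with 20 mm to spare on each side.
- hook1 (a point): The y = -130 mm hook: where the middle of a hung basket's bar rests in the V dip of both prongs, midway between, 195.5 mm above the bench. Axes as the dryer's; the bar lies along y. The prongs' bottom is 16 mm below; their raised ends are 34 mm in front (-x), tops 30 mm above: a bar passes over them raised 36 to 52 mm; crossbar: front 55 mm behind (+x), top 4.5 mm above. 52 mm free between prongs.
- hook2 (a point): The middle hook: where the middle of a hung basket's bar rests in the V dip of both prongs, midway between, 195.5 mm above the bench. Axes as the dryer's; the bar lies along y. The prongs' bottom is 16 mm below; their raised ends are 34 mm in front (-x), tops 30 mm above: a bar passes over them raised 36 to 52 mm; crossbar: front 55 mm behind (+x), top 4.5 mm above. 52 mm free between prongs.
- hook3 (a point): The y = +130 mm hook: where the middle of a hung basket's bar rests in the V dip of both prongs, midway between, 195.5 mm above the bench. Axes as the dryer's; the bar lies along y. The prongs' bottom is 16 mm below; their raised ends are 34 mm in front (-x), tops 30 mm above: a bar passes over them raised 36 to 52 mm; crossbar: front 55 mm behind (+x), top 4.5 mm above. 52 mm free between prongs.
- breadboard: Bystander: black base plate 130 x 180 mm with a white breadboard and two small circuit modules. Origin under its centre.
- multimeter: Bystander: yellow handheld multimeter 180 x 90 x 40 mm, lying flat. Origin under its centre.
- spool: Bystander: spool of solder, 60 mm in diameter, 50 mm tall, standing. Origin under its centre.
- flux_bottle: Bystander: small clear bottle, 32 mm in diameter, 85 mm tall, among the baskets. Origin under its centre.
- screwdriver: Bystander: screwdriver 170 mm long, lying.
- pliers: Bystander: red-handled pliers 150 mm long, lying.
- swab_jar: Bystander: glass jar of swabs, 52 mm in diameter, 103 mm tall with the swabs. Origin under its centre.
There are look-alikes about, which are no part of the job. Several things have the shape of the tray; the one meant has the colours described above.

How it is judged:
On the way, in this order (a step that is already met when the one before it is completed fails the run):
1. the dryer is switched off: lever fully over to OFF (joint above 0.7 rad) and the collar back down (under 4 mm) (value of joint lever above 0.7 rad and value of joint collar below 0.004 m), for 0.3 s.
2. with the switch still locked at OFF, the dry basket stands in the out-tray and every washed basket hangs by its handle bar on both prongs of a hook of its own, released and still (all of step 1 and x of dry_basket in the frame of tray between -0.04 and 0.04 m and y of dry_basket in the frame of tray between -0.05 and 0.05 m and z of dry_basket in the frame of tray below 0.015 m and angle between dry_basket's own z axis and vertical below 0.15 rad and contact force between each of dry_basket, basket1, basket2, basket3 and the fingers below 0.3 N and linear speed of dry_basket below 0.05 m/s and ((x of basket1_handle in the frame of hook1 between -0.03 and 0.052 m and y of basket1_handle in the frame of hook1 between -0.025 and 0.025 m and z of basket1_handle in the frame of hook1 between -0.018 and 0.018 m) or (x of basket1_handle in the frame of hook2 between -0.03 and 0.052 m and y of basket1_handle in the frame of hook2 between -0.025 and 0.025 m and z of basket1_handle in the frame of hook2 between -0.018 and 0.018 m) or (x of basket1_handle in the frame of hook3 between -0.03 and 0.052 m and y of basket1_handle in the frame of hook3 between -0.025 and 0.025 m and z of basket1_handle in the frame of hook3 between -0.018 and 0.018 m)) and angle between each of basket1, basket2, basket3's own z axis and vertical below 0.3 rad and linear speed of each of basket1, basket2, basket3 below 0.08 m/s and ((x of basket2_handle in the frame of hook1 between -0.03 and 0.052 m and y of basket2_handle in the frame of hook1 between -0.025 and 0.025 m and z of basket2_handle in the frame of hook1 between -0.018 and 0.018 m) or (x of basket2_handle in the frame of hook2 between -0.03 and 0.052 m and y of basket2_handle in the frame of hook2 between -0.025 and 0.025 m and z of basket2_handle in the frame of hook2 between -0.018 and 0.018 m) or (x of basket2_handle in the frame of hook3 between -0.03 and 0.052 m and y of basket2_handle in the frame of hook3 between -0.025 and 0.025 m and z of basket2_handle in the frame of hook3 between -0.018 and 0.018 m)) and ((x of basket3_handle in the frame of hook1 between -0.03 and 0.052 m and y of basket3_handle in the frame of hook1 between -0.025 and 0.025 m and z of basket3_handle in the frame of hook1 between -0.018 and 0.018 m) or (x of basket3_handle in the frame of hook2 between -0.03 and 0.052 m and y of basket3_handle in the frame of hook2 between -0.025 and 0.025 m and z of basket3_handle in the frame of hook2 between -0.018 and 0.018 m) or (x of basket3_handle in the frame of hook3 between -0.03 and 0.052 m and y of basket3_handle in the frame of hook3 between -0.025 and 0.025 m and z of basket3_handle in the frame of hook3 between -0.018 and 0.018 m)) and horizontal distance between basket1 and basket2 above 0.09 m and horizontal distance between each of basket1, basket2 and basket3 above 0.09 m), for 0.3 s.
3. the dryer is switched on again: lever fully over to ON (joint below 0.1 rad) and the collar back down (under 4 mm) (value of joint lever below 0.1 rad and value of joint collar below 0.004 m), for 0.3 s.
At the end, for the whole second after the job is handed in: Lever at ON (< 0.1 rad), collar down (< 4 mm); dry basket flat in the tray, within 40 (x) and 50 mm (y) of its centre; each washed basket on its own hook: bar middle within 18 mm in height, 25 mm sideways, 30 mm in front or 52 mm behind the hook point, tilt < 0.3 rad; all still and not held (all of step 3 and x of dry_basket in the frame of tray between -0.04 and 0.04 m and y of dry_basket in the frame of tray between -0.05 and 0.05 m and z of dry_basket in the frame of tray below 0.015 m and angle between dry_basket's own z axis and vertical below 0.15 rad and contact force between each of dry_basket, basket1, basket2, basket3 and the fingers below 0.3 N and linear speed of dry_basket below 0.05 m/s and ((x of basket1_handle in the frame of hook1 between -0.03 and 0.052 m and y of basket1_handle in the frame of hook1 between -0.025 and 0.025 m and z of basket1_handle in the frame of hook1 between -0.018 and 0.018 m) or (x of basket1_handle in the frame of hook2 between -0.03 and 0.052 m and y of basket1_handle in the frame of hook2 between -0.025 and 0.025 m and z of basket1_handle in the frame of hook2 between -0.018 and 0.018 m) or (x of basket1_handle in the frame of hook3 between -0.03 and 0.052 m and y of basket1_handle in the frame of hook3 between -0.025 and 0.025 m and z of basket1_handle in the frame of hook3 between -0.018 and 0.018 m)) and angle between each of basket1, basket2, basket3's own z axis and vertical below 0.3 rad and linear speed of each of basket1, basket2, basket3 below 0.08 m/s and ((x of basket2_handle in the frame of hook1 between -0.03 and 0.052 m and y of basket2_handle in the frame of hook1 between -0.025 and 0.025 m and z of basket2_handle in the frame of hook1 between -0.018 and 0.018 m) or (x of basket2_handle in the frame of hook2 between -0.03 and 0.052 m and y of basket2_handle in the frame of hook2 between -0.025 and 0.025 m and z of basket2_handle in the frame of hook2 between -0.018 and 0.018 m) or (x of basket2_handle in the frame of hook3 between -0.03 and 0.052 m and y of basket2_handle in the frame of hook3 between -0.025 and 0.025 m and z of basket2_handle in the frame of hook3 between -0.018 and 0.018 m)) and ((x of basket3_handle in the frame of hook1 between -0.03 and 0.052 m and y of basket3_handle in the frame of hook1 between -0.025 and 0.025 m and z of basket3_handle in the frame of hook1 between -0.018 and 0.018 m) or (x of basket3_handle in the frame of hook2 between -0.03 and 0.052 m and y of basket3_handle in the frame of hook2 between -0.025 and 0.025 m and z of basket3_handle in the frame of hook2 between -0.018 and 0.018 m) or (x of basket3_handle in the frame of hook3 between -0.03 and 0.052 m and y of basket3_handle in the frame of hook3 between -0.025 and 0.025 m and z of basket3_handle in the frame of hook3 between -0.018 and 0.018 m)) and horizontal distance between basket1 and basket2 above 0.09 m and horizontal distance between each of basket1, basket2 and basket3 above 0.09 m); the robot touches nothing.
It fails at once if another thing on the bench is pushed more than 6 cm from its place (distance of any of breadboard, multimeter, spool, flux_bottle, screwdriver, pliers, swab_jar from where it was at the start of the episode above 0.06 m).
Of basket1, basket2, basket3 only 2 to 3 are there at a start; the rules pass over those that are not, and their reading is None.
At some moment in a run one of basket1, basket2, basket3, dry_basket may be knocked a few centimetres aside while the robot is not near it.
It also fails if it takes over 192 s, if anything falls off the work surface, if the arm or the gripper's body presses on something with over 40 N, if the wrist force passes 120 N, or if a joint passes its speed limit or range.

## Working session

There is one attempt and no reset: what is moved stays moved. The work goes in short steps, Python scripts to look and compute and a shell command to move; the robot and the scene stay as the last step left them, time stands still between calls to the robot, and variables do not carry over. Pictures are saved under pics/ and viewed, and the job is handed in when it is done.

```bash
ls; mkdir -p pics; cat > h.py <<'E'
import numpy as np, cv2
from rig import status, viewer, arm
def snap(n,name):
    s=viewer.snapshot(n); cv2.imwrite(f'pics/{name}.png',cv2.cvtColor(s['pixels'],cv2.COLOR_RGB2BGR)); np.savez(f'pics/{name}.npz',**s); return s
def world(s):
    d=s['depth']; v,u=np.mgrid[:d.shape[0],:d.shape[1]]
    p=np.stack([(u-s['cx'])/s['fx']*d,-(v-s['cy'])/s['fy']*d,-d,np.ones_like(d)],-1)
    return (p@np.array(s['world_from_camera']).T)[...,:3]
E
python3 - <<'E'
from h import *
for n in('scene','top'):
    s=snap(n,n+'0'); print(n,s['fx'],s['cx'],s['cy'],np.round(s['world_from_camera'],3).tolist())
o=status.get_obs(); print(o)
E
```

```text
pics
scene 415.36060204254414 287.04117049346473 208.12577854122938 [[0.379, -0.55, 0.744, 1.493], [0.925, 0.217, -0.311, -0.331], [0.01, 0.807, 0.591, 0.95], [0.0, 0.0, 0.0, 1.0]]
top 536.6865363067357 283.6326296361829 206.96546157494083 [[0.022, 0.991, -0.129, 0.259], [-1.0, 0.021, -0.005, 0.093], [-0.003, 0.129, 0.992, 2.015], [0.0, 0.0, 0.0, 1.0]]
{'time': 0.1, 'q': array([ 9.68864318e-01,  1.58992074e-01,  1.59813265e+00, -3.56403619e-06,
        1.38623230e+00, -2.10061807e-01]), 'joint_vel': array([ 0.00138123, -0.0020305 , -0.00350128,  0.00044314,  0.00053445,
       -0.0002399 ]), 'tau': array([ 1.69112823e-04, -3.96987069e+01, -3.32339108e+01, -4.20294259e-05,
        4.08680076e-03, -4.39694293e-05]), 'tool_pos': array([0.2192777 , 0.53093956, 0.23039878]), 'tcp_rot': array([ 0.69333159,  0.1370884 ,  0.69382203, -0.13823555]), 'wrist_force': array([ 0.41358207, -0.66665792, -0.87925698]), 'ft_torque': array([-0.02534989,  0.00700217, -0.01730612]), 'gripper_width': 0.08569246334138039}
```

View pics/scene0.png

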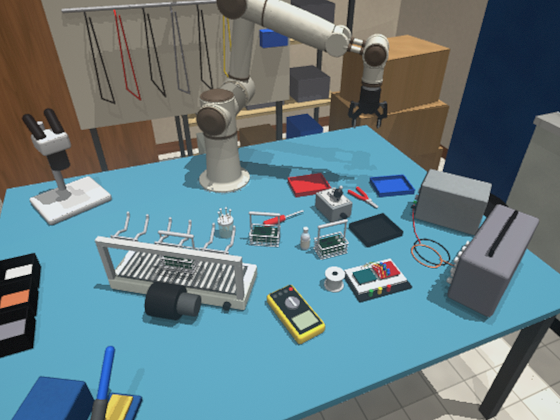

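View pics/top0.png

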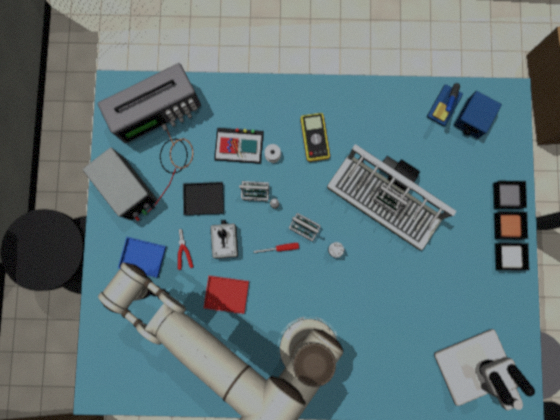

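The scene view shows the dryer with the dry basket on its middle hook near (178,262) and two washed baskets at (264,230) and (331,240). The switch box is at (335,203) and the black tray at (376,229). The top view has the same things: switch box (224,238), tray (204,198), baskets (255,191) and (305,228), dryer (391,198).

```bash
cat >> h.py <<'E'
def ray(s,u,v,z):
    M=np.array(s['world_from_camera']); d=M[:3,:3]@np.array([(u-s['cx'])/s['fx'],-(v-s['cy'])/s['fy'],-1]); o=M[:3,3]
    return o+d*(z-o[2])/d[2]
def load(n): return dict(np.load(f'pics/{n}.npz'))
def crop(n,x0,y0,x1,y1,k,out):
    cv2.imwrite(f'pics/{out}.png',cv2.resize(cv2.imread(f'pics/{n}.png')[y0:y1,x0:x1],None,fx=k,fy=k,interpolation=cv2.INTER_CUBIC))
E
python3 - <<'E'
from h import *
crop('scene0',200,160,420,300,3.6,'c1'); crop('scene0',90,195,270,325,4,'c2'); crop('top0',170,165,330,265,5,'c3'); crop('top0',320,135,460,255,5,'c4')
E
```

```text
(no output)
```

View pics/c1.png

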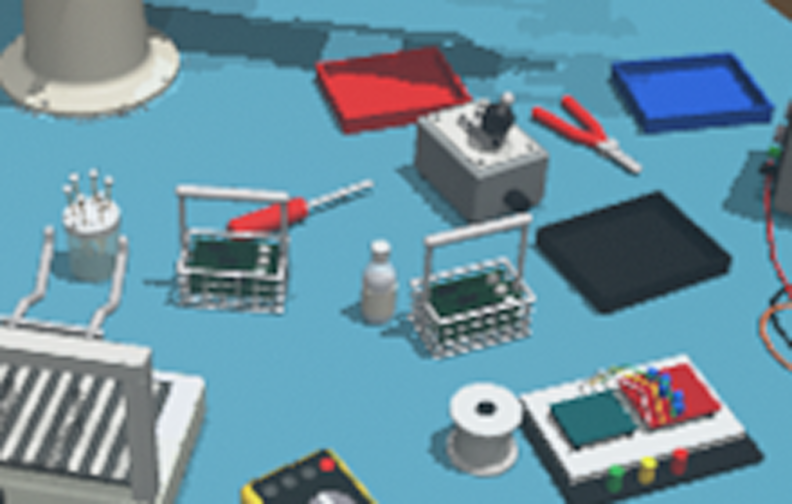

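View pics/c2.png

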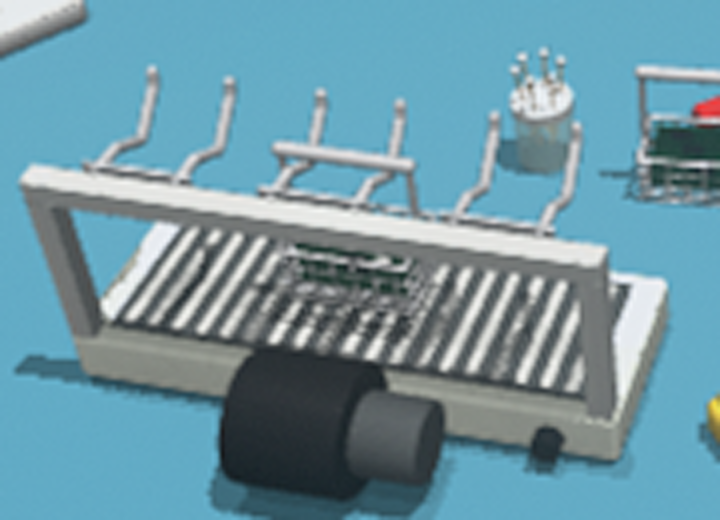

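View pics/c3.png

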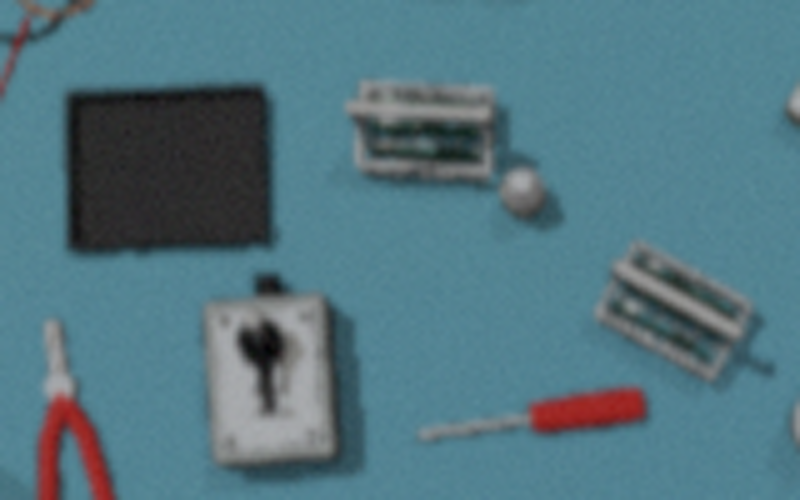

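View pics/c4.png

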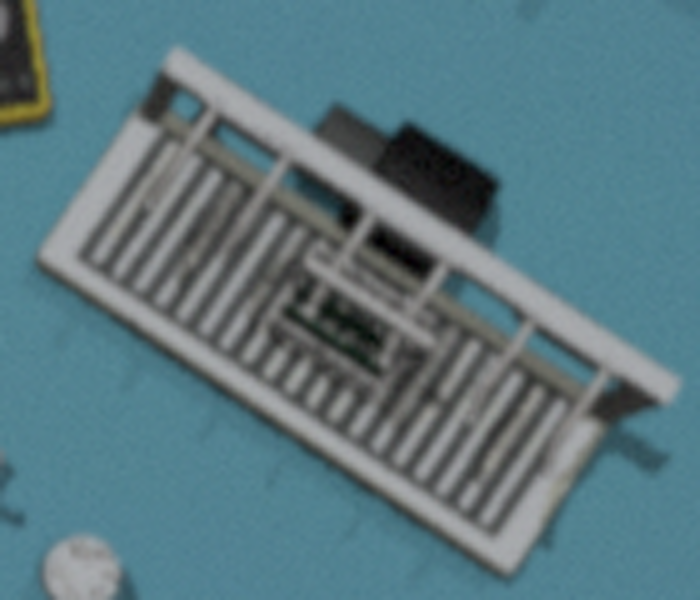

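```bash
python3 - <<'E'
from h import *
S=load('scene0');T=load('top0')
C={'c1':(S,200,160,3.6),'c2':(S,90,195,4),'c3':(T,170,165,5),'c4':(T,320,135,5)}
def P(c,x,y,z):
    s,a,b,k=C[c]; return ray(s,a+(x+.5)/k-.5,b+(y+.5)/k-.5,z)
def show(n,c,pts,z):
    q=np.array([P(c,*p,z)[:2] for p in pts]); d=q[-1]-q[0]
    print(n,c,np.round(q,4).tolist(),'mean',np.round(q.mean(0),4), 'yaw(y-axis) deg',np.round(np.degrees(np.arctan2(*( [-1,1]*d*np.sign(d[1]) ))),1))
show('box','c3',[(205,303),(327,292),(337,460),(218,466)],.07)
show('tray','c3',[(68,92),(265,86),(272,242),(72,250)],.022)
show('tray','c1',[(540,238),(655,193),(730,262),(608,310)],.022)
show('A','c3',[(352,108),(495,108)],.115);show('A','c1',[(430,240),(527,219)],.115)
show('B','c3',[(617,268),(745,330)],.115);show('B','c1',[(180,190),(287,197)],.115)
show('dry','c4',[(312,255),(432,340)],.1955);show('dry','c2',[(278,150),(410,165)],.1955)
show('bar','c4',[(175,55),(678,385)],.2);show('bar','c2',[(28,178),(603,255)],.2)
show('tips','c2',[(152,72),(228,82),(320,95),(400,104),(494,118),(576,128)],.222)
show('base','c4',[(40,258),(510,575)],.05)
show('base','c2',[(83,345),(615,432)],.05)
show('ball','c1',[(508,97)],.045+.097*np.cos(.4))
show('collar','c1',[(497,118)],.045+.066*np.cos(.4));show('collar','c3',[(262,340)],.045+.074*np.cos(.4))
for n,s in(('s',S),('t',T)):
    print(n,s['depth'].min(),s['depth'].max())
W=world(T); print(W[198,204],W[191,255],W[238,224])
E
```

```text
box c3 [[0.4398, 0.3681], [0.4497, 0.2796], [0.328, 0.2683], [0.3218, 0.3541]] mean [0.3848 0.3175] yaw(y-axis) deg -83.2
tray c3 [[0.6017, 0.4845], [0.6094, 0.3361], [0.4911, 0.3266], [0.4819, 0.476]] mean [0.546  0.4058] yaw(y-axis) deg -86.0
tray c1 [[0.5057, 0.3268], [0.4839, 0.4748], [0.6071, 0.4814], [0.6243, 0.3331]] mean [0.5552 0.404 ] yaw(y-axis) deg -87.0
A c3 [[0.5783, 0.2617], [0.5805, 0.1591]] mean [0.5794 0.2104] yaw(y-axis) deg 1.2
A c1 [[0.5709, 0.168], [0.5759, 0.2635]] mean [0.5734 0.2157] yaw(y-axis) deg -3.0
B c3 [[0.4669, 0.0693], [0.4245, -0.0224]] mean [0.4457 0.0234] yaw(y-axis) deg -24.8
B c1 [[0.4182, -0.0162], [0.4648, 0.0724]] mean [0.4415 0.0281] yaw(y-axis) deg -27.7
dry c4 [[0.5772, -0.2332], [0.52, -0.3152]] mean [ 0.5486 -0.2742] yaw(y-axis) deg -34.9
dry c2 [[0.5166, -0.3141], [0.5673, -0.2308]] mean [ 0.542  -0.2725] yaw(y-axis) deg -31.3
bar c4 [[0.7148, -0.1379], [0.4919, -0.4813]] mean [ 0.6034 -0.3096] yaw(y-axis) deg -33.0
bar c2 [[0.4901, -0.4781], [0.71, -0.1334]] mean [ 0.6    -0.3057] yaw(y-axis) deg -32.5
tips c2 [[0.4271, -0.3861], [0.4595, -0.3366], [0.4993, -0.2777], [0.5306, -0.2269], [0.5706, -0.169], [0.6026, -0.1187]] mean [ 0.5149 -0.2525] yaw(y-axis) deg -33.3
base c4 [[0.5961, -0.0576], [0.3686, -0.4034]] mean [ 0.4824 -0.2305] yaw(y-axis) deg -33.3
base c2 [[0.5044, -0.4773], [0.7286, -0.1392]] mean [ 0.6165 -0.3083] yaw(y-axis) deg -33.5
ball c1 [[0.4157, 0.3282]] mean [0.4157 0.3282] yaw(y-axis) deg -0.0
collar c1 [[0.4082, 0.3225]] mean [0.4082 0.3225] yaw(y-axis) deg -0.0
collar c3 [[0.4103, 0.3205]] mean [0.4103 0.3205] yaw(y-axis) deg -0.0
s 0.0 3.977585
t 0.0 2.9718332
[0.54893042 0.4066635  0.00313541] [0.5786486  0.213648   0.01078757] [0.39466257 0.31840904 0.06358601]
```

```bash
cat > plan.py <<'E'
import sys
from h import *
from scipy.spatial.transform import Rotation as R
def plan(g, yaw, tilt=0.0, o=None, verbose=True):
    """g grasp point world; jaw axis = y axis of a frame with this yaw (rad); tool back direction leans tilt towards that frame's +x"""
    o=o or status.get_obs(); q=o['tcp_rot']; C=R.from_quat([*q[1:],q[0]]); p=np.array(o['tool_pos'])
    Z=R.from_euler('z',yaw); best=None
    for s in(1,-1):
        ax=-Z.apply([np.sin(tilt),0,np.cos(tilt)]); ay=s*Z.apply([0,1,0]); az=np.cross(ax,ay)
        D=R.from_matrix(np.stack([ax,ay,az],1)); tcp=np.array(g)-ax*arm.grasp_offset
        rv=(C.inv()*D).as_rotvec(); sh=C.inv().apply(tcp-p)
        print('xyz',np.round(sh,4).tolist(),'rot',np.round(rv,3).tolist(),'rows>=',int(np.ceil(max(np.linalg.norm(sh)/.05,np.linalg.norm(rv)/.15))))
E
python3 - <<'E'
from plan import *
print(arm.grasp_offset, status.get_obs()['q'])
d=np.radians
y=d(6);bx=np.array([np.cos(y),np.sin(y),0]);L=np.sin(.4)*bx+np.array([0,0,np.cos(.4)])
pv=np.array([.385,.319,.045])
plan(pv+.15*L,y,.4)
E
```

```text
-0.0187 [ 9.68864318e-01  1.58992074e-01  1.59813265e+00 -3.56403619e-06
  1.38623230e+00 -2.10061807e-01]
xyz [0.0645, -0.1081, 0.2791] rot [-0.49, 0.391, -0.098] rows>= 7
xyz [0.0645, -0.1081, 0.2791] rot [2.599, -0.131, -0.526] rows>= 18
```

```bash
python3 -m jog '[{"xyz":[0.03,-0.108,0.279],"rot":[-0.49,0.391,-0.098],"grip":0.085},{"xyz":[0.03,-0.108,0.279],"rot":[-0.49,0.391,-0.098],"grip":0.085},{"xyz":[0.03,-0.108,0.279],"rot":[-0.49,0.391,-0.098],"grip":0.085},{"xyz":[0.03,-0.108,0.279],"rot":[-0.49,0.391,-0.098],"grip":0.085},{"xyz":[0.03,-0.108,0.279],"rot":[-0.49,0.391,-0.098],"grip":0.085},{"xyz":[0.03,-0.108,0.279],"rot":[-0.49,0.391,-0.098],"grip":0.085},{"xyz":[0.03,-0.108,0.279],"rot":[-0.49,0.391,-0.098],"grip":0.085},{"xyz":[0.03,-0.108,0.279],"rot":[-0.49,0.391,-0.098],"grip":0.085},{"xyz":[0.03,-0.108,0.279],"rot":[-0.49,0.391,-0.098],"grip":0.085},{"xyz":[0.03,-0.108,0.279],"rot":[-0.49,0.391,-0.098],"grip":0.085},{"xyz":[0.03,-0.108,0.279],"rot":[-0.49,0.391,-0.098],"grip":0.085},{"xyz":[0.03,-0.108,0.279],"rot":[-0.49,0.391,-0.098],"grip":0.085}]'
python3 - <<'E'
from plan import *
snap('scene','s1');crop('s1',290,130,400,230,6,'c5')
snap('top','t1');crop('t1',170,165,290,265,6,'c6')
y=np.radians(6);bx=np.array([np.cos(y),np.sin(y),0]);L=np.sin(.4)*bx+np.array([0,0,np.cos(.4)])
pv=np.array([.385,.319,.045])
plan(pv+.061*L,y,.4); print(status.get_obs()['q'])
E
```

```text
time: 1.3
tool_pos: [0.4354, 0.3259, 0.2016]
tcp_rot: [0.552, -0.044, 0.832, 0.03]
wrist_force: [-0.6, 0.2, -0.6]
gripper_width: 0.0851
xyz [0.1218, -0.0013, 0.0137] rot [0.001, 0.001, -0.001] rows>= 3
xyz [0.1218, -0.0013, 0.0137] rot [-3.14, 0.001, 0.002] rows>= 21
[ 0.36182289  0.38662199  1.42942066  0.10053753  1.71162363 -1.32029866]
```

View pics/c5.png

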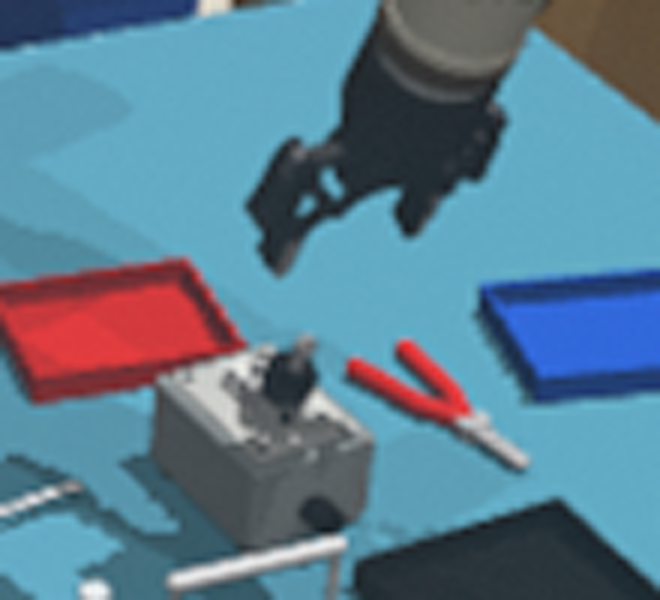

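View pics/c6.png

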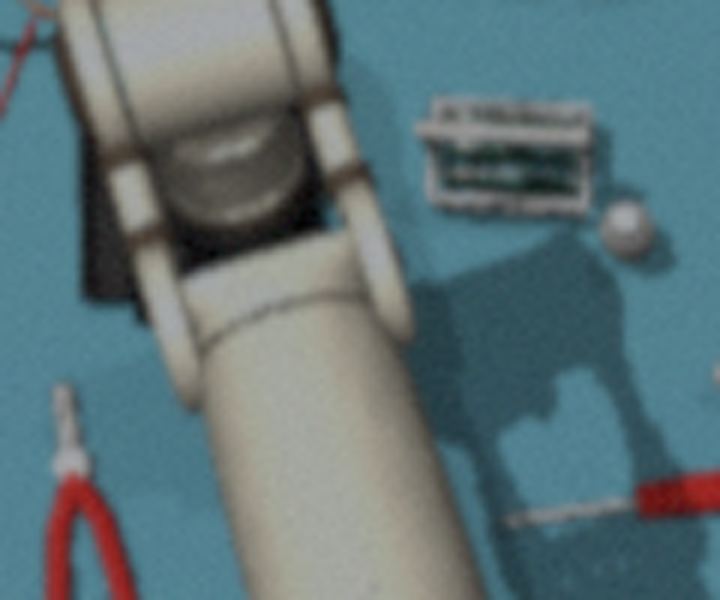

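```bash
python3 -m jog '[{"xyz":[0.0,-0.001,0.014],"rot":[0,0,0],"grip":0.085},{"xyz":[0.02,-0.001,0.014],"rot":[0,0,0],"grip":0.085},{"xyz":[0.05,-0.001,0.014],"rot":[0,0,0],"grip":0.085},{"xyz":[0.08,-0.001,0.014],"rot":[0,0,0],"grip":0.085},{"xyz":[0.1,-0.001,0.014],"rot":[0,0,0],"grip":0.085},{"xyz":[0.122,-0.001,0.014],"rot":[0,0,0],"grip":0.085},{"xyz":[0.122,-0.001,0.014],"rot":[0,0,0],"grip":0.085},{"xyz":[0.122,-0.001,0.014],"rot":[0,0,0],"grip":0.085}]'
python3 - <<'E'
from plan import *
snap('scene','s2');crop('s2',290,130,400,230,6,'c7'); print(status.get_obs()['wrist_force'])
E
```

```text
time: 2.2
tool_pos: [0.4021, 0.3207, 0.0838]
tcp_rot: [0.552, -0.043, 0.832, 0.029]
wrist_force: [0.4, -0.2, 0.8]
gripper_width: 0.0852
[ 0.51318594 -0.33301954  0.02401144]
```

View pics/c7.png

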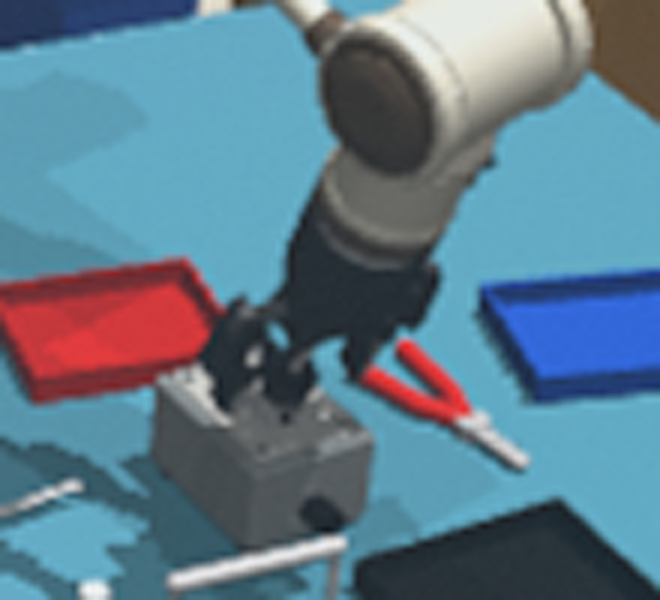

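The fingers straddle the collar, which sits at crop (290,385) midway between the tips at (225,395) and (357,375). Closing now.

```bash
python3 -m jog '[{"xyz":[0,0,0],"rot":[0,0,0],"grip":0.02},{"xyz":[0,0,0],"rot":[0,0,0],"grip":0.02},{"xyz":[0,0,0],"rot":[0,0,0],"grip":0.02},{"xyz":[0,0,0],"rot":[0,0,0],"grip":0.02},{"xyz":[0,0,0],"rot":[0,0,0],"grip":0.02},{"xyz":[0,0,0],"rot":[0,0,0],"grip":0.02},{"xyz":[0,0,0],"rot":[0,0,0],"grip":0.02},{"xyz":[0,0,0],"rot":[0,0,0],"grip":0.02}]'
python3 -c "
from plan import *
o=status.get_obs();print(o['wrist_force'],o['ft_torque'])"
```

```text
time: 3.05
tool_pos: [0.4025, 0.3208, 0.084]
tcp_rot: [0.553, -0.043, 0.832, 0.03]
wrist_force: [1.6, -0.3, 6.9]
gripper_width: 0.0314
[ 1.57071799 -0.28713531  6.85698849] [-0.02315223 -0.01035613 -0.01409466]
```

```bash
python3 -m jog '[{"xyz":[-0.004,0,0],"rot":[0,0,0],"grip":0.02},{"xyz":[-0.008,0,0],"rot":[0,0,0],"grip":0.02},{"xyz":[-0.0128,0,0],"rot":[0,0,0],"grip":0.02},{"xyz":[-0.0128,0,0],"rot":[0,0,0],"grip":0.02},{"xyz":[-0.0128,0,0],"rot":[0,0,0],"grip":0.02}]'
python3 - <<'E'
from plan import *
o=status.get_obs();print(o['wrist_force'],o['ft_torque'],o['tool_pos'])
y=np.radians(6);bx=np.array([np.cos(y),np.sin(y),0]);pv=np.array([.385,.319,.045])
d=o['tool_pos']-pv; print('rel along bx,by,z',d@bx, d@[-np.sin(y),np.cos(y),0],d[2],'norm',np.hypot(d@bx,d[2]),'ang',np.arctan2(d@bx,d[2]))
r=.0555
for t in(-.1,-.2,-.3,-.4,-.5,-.6,-.7,-.8):print(t,round(r*(1-np.cos(t)),4),round(r*np.sin(t),4))
E
```

```text
time: 3.55
tool_pos: [0.4064, 0.3211, 0.0947]
tcp_rot: [0.552, -0.043, 0.832, 0.029]
wrist_force: [-0.4, 3.4, -6.4]
gripper_width: 0.0316
[-0.4315078   3.38217408 -6.35838222] [ 0.51187407 -0.53439974 -0.18986805] [0.40637825 0.32108445 0.09468025]
rel along bx,by,z 0.02147901725459694 -0.00016160303534433094 0.0496802507591429 norm 0.05412462930787232 ang 0.4080755996485983
-0.1 0.0003 -0.0055
-0.2 0.0011 -0.011
-0.3 0.0025 -0.0164
-0.4 0.0044 -0.0216
-0.5 0.0068 -0.0266
-0.6 0.0097 -0.0313
-0.7 0.0131 -0.0358
-0.8 0.0168 -0.0398
```

```bash
python3 -m jog '[{"xyz":[-0.0005,0,-0.0027],"rot":[0,-0.05,0],"grip":0.02},{"xyz":[-0.0002,0,-0.0055],"rot":[0,-0.1,0],"grip":0.02},{"xyz":[0.0006,0,-0.011],"rot":[0,-0.2,0],"grip":0.02},{"xyz":[0.002,0,-0.0164],"rot":[0,-0.3,0],"grip":0.02},{"xyz":[0.0039,0,-0.0216],"rot":[0,-0.4,0],"grip":0.02},{"xyz":[0.0039,0,-0.0216],"rot":[0,-0.4,0],"grip":0.02}]'
python3 - <<'E'
from plan import *
snap('scene','s3');crop('s3',290,130,400,230,6,'c8');o=status.get_obs();print(o['wrist_force'],o['ft_torque'],o['tool_pos'])
E
```

```text
time: 4.15
tool_pos: [0.3822, 0.3182, 0.0992]
tcp_rot: [0.706, -0.038, 0.707, 0.038]
wrist_force: [-0.5, 2.4, -6.9]
gripper_width: 0.0312
[-2.67003381  1.28892608 -5.66745252] [0.02047915 0.54009114 0.14776142] [0.38326924 0.31828251 0.0995527 ]
```

View pics/c8.png

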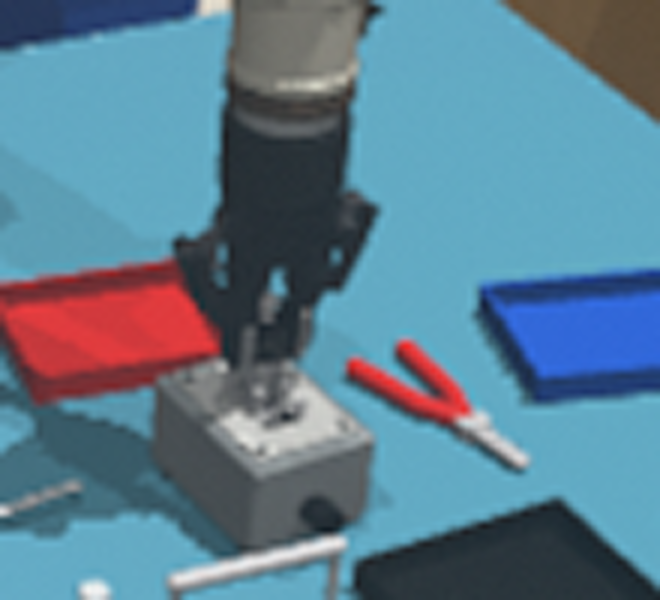

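```bash
python3 -m jog '[{"xyz":[0.0003,0,-0.0055],"rot":[0,-0.1,0],"grip":0.02},{"xyz":[0.0011,0,-0.011],"rot":[0,-0.2,0],"grip":0.02},{"xyz":[0.0025,0,-0.0164],"rot":[0,-0.3,0],"grip":0.02},{"xyz":[0.0044,0,-0.0216],"rot":[0,-0.4,0],"grip":0.02},{"xyz":[0.0048,0,-0.0236],"rot":[0,-0.43,0],"grip":0.02},{"xyz":[0.0048,0,-0.0236],"rot":[0,-0.43,0],"grip":0.02}]'
python3 - <<'E'
from plan import *
o=status.get_obs();print(o['wrist_force'],o['ft_torque'],o['tool_pos'])
E
```

```text
time: 4.8
tool_pos: [0.3651, 0.3168, 0.0976]
tcp_rot: [0.842, -0.028, 0.537, 0.044]
wrist_force: [8.1, 1.0, -4.1]
gripper_width: 0.0316
[ 8.05359573  0.96188751 -4.05742551] [-0.0887093  -0.38430888 -0.19909248] [0.36505688 0.31682675 0.09761052]
```

```bash
python3 -m jog '[{"xyz":[0.004,0,0],"rot":[0,0,0],"grip":0.02},{"xyz":[0.009,0,0],"rot":[0,0,0],"grip":0.02},{"xyz":[0.013,0,0],"rot":[0,0,0],"grip":0.02},{"xyz":[0.013,0,0],"rot":[0,0,0],"grip":0.02},{"xyz":[0.013,0,0],"rot":[0,0,0],"grip":0.085},{"xyz":[0.013,0,0],"rot":[0,0,0],"grip":0.085},{"xyz":[0.013,0,0],"rot":[0,0,0],"grip":0.085},{"xyz":[0.013,0,0],"rot":[0,0,0],"grip":0.085},{"xyz":[0.013,0,0],"rot":[0,0,0],"grip":0.085},{"xyz":[0.013,0,0],"rot":[0,0,0],"grip":0.085}]'
python3 -m jog '[{"xyz":[-0.04,0,0],"rot":[0,0,0],"grip":0.085},{"xyz":[-0.08,0,0],"rot":[0,0,0],"grip":0.085},{"xyz":[-0.12,0,0],"rot":[0,0,0],"grip":0.085},{"xyz":[-0.15,0,0],"rot":[0,0,0],"grip":0.085},{"xyz":[-0.15,0,0],"rot":[0,0,0],"grip":0.085}]'
python3 - <<'E'
from plan import *
snap('scene','s4');crop('s4',290,130,400,230,6,'c9')
snap('top','t4')
print(status.get_obs()['q'])
h2=np.array([.546,-.272,.1955]); y=np.radians(-33); X=np.array([np.cos(y),np.sin(y),0])
plan(h2+[0,0,.12]-X*0.0,y); 
E
```

```text
time: 5.8
tool_pos: [0.3675, 0.3169, 0.0833]
tcp_rot: [0.841, -0.028, 0.539, 0.044]
wrist_force: [0.1, -0.9, 0.7]
gripper_width: 0.0852
time: 6.3
tool_pos: [0.3062, 0.3121, 0.2249]
tcp_rot: [0.843, -0.026, 0.536, 0.046]
wrist_force: [0.5, 0.0, -0.5]
gripper_width: 0.0851
[ 0.67595283 -0.47547187  2.23368213 -0.26575371  1.02833904 -0.90264917]
xyz [0.0039, -0.6044, 0.1945] rot [0.67, 0.415, -0.149] rows>= 13
xyz [0.0039, -0.6044, 0.1945] rot [-2.413, 0.19, 0.529] rows>= 17
```

View pics/c9.png

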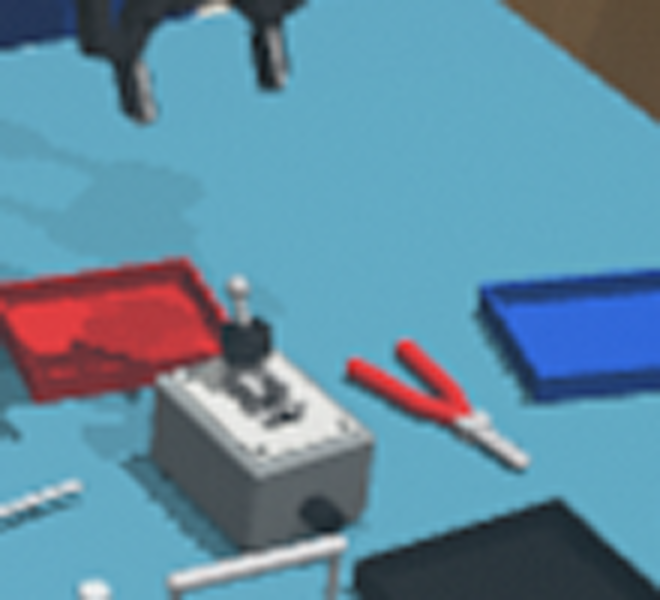

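View pics/t4.png

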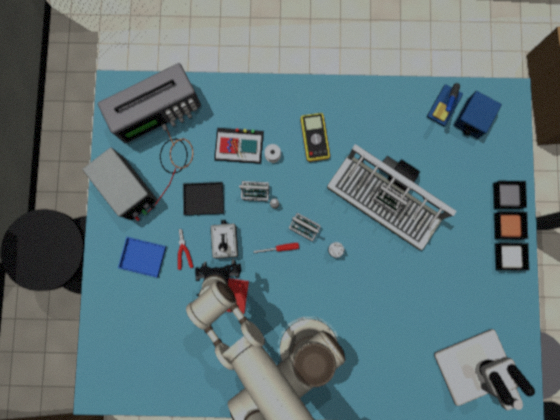

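```bash
python3 - <<'E'
from plan import *
s=load('s4'); M=np.linalg.inv(s['world_from_camera'])
def proj(p):
    c=M@np.append(p,1); return np.array([s['fx']*c[0]/-c[2]+s['cx'], s['fy']*-c[1]/-c[2]+s['cy']])
y=np.radians(6);bx=np.array([np.cos(y),np.sin(y),0]);pv=np.array([.385,.319,.045])
for a,r in((-.4,.062),(-.4,.066),(-.4,.076),(-.4,.097),(-.3,.062)):
    print(a,r,(proj(pv+r*(np.sin(a)*bx+[0,0,np.cos(a)]))-[290,130])*6+2.5)
h2=np.array([.546,-.272,.1955]); y=np.radians(57)
plan(h2+[0,0,.12],y)
E
```

```text
-0.4 0.062 [243.81879091 344.22173277]
-0.4 0.066 [242.86764778 338.02015822]
-0.4 0.076 [240.4839869  322.47838511]
-0.4 0.097 [235.45114955 289.66364339]
-0.3 0.062 [249.22202513 345.94276044]
xyz [0.0039, -0.6044, 0.1945] rot [-0.876, 0.404, 0.191] rows>= 13
xyz [0.0039, -0.6044, 0.1945] rot [2.209, 0.229, -0.486] rows>= 16
```

```bash
python3 -m jog '[{"xyz":[-0.06,-0.05,0.02],"rot":[0.2,0.02,-0.05],"grip":0.05},{"xyz":[-0.06,-0.1,0.04],"rot":[0.4,0.04,-0.09],"grip":0.05},{"xyz":[-0.06,-0.3,0.1],"rot":[1.1,0.11,-0.24],"grip":0.05},{"xyz":[-0.06,-0.3,0.1],"rot":[1.1,0.11,-0.24],"grip":0.05},{"xyz":[-0.06,-0.3,0.1],"rot":[1.1,0.11,-0.24],"grip":0.05},{"xyz":[-0.06,-0.3,0.1],"rot":[1.1,0.11,-0.24],"grip":0.05},{"xyz":[-0.06,-0.3,0.1],"rot":[1.1,0.11,-0.24],"grip":0.05},{"xyz":[-0.06,-0.3,0.1],"rot":[1.1,0.11,-0.24],"grip":0.05},{"xyz":[-0.06,-0.3,0.1],"rot":[1.1,0.11,-0.24],"grip":0.05},{"xyz":[-0.06,-0.3,0.1],"rot":[1.1,0.11,-0.24],"grip":0.05}]'
python3 - <<'E'
from plan import *
print(status.get_obs()['q'])
h2=np.array([.546,-.272,.1955]); y=np.radians(57)
plan(h2+[0,0,.12],y)
E
```

```text
time: 7.4
tool_pos: [0.4016, 0.0188, 0.3139]
tcp_rot: [0.701, 0.35, 0.52, -0.34]
wrist_force: [0.1, -0.4, 0.7]
gripper_width: 0.0498
[-0.20573349 -0.56581258  2.07233971 -0.06474033  1.38688331 -0.74325337]
xyz [0.0821, -0.033, 0.3129] rot [-2.011, 0.276, 0.131] rows>= 14
xyz [0.0821, -0.033, 0.3129] rot [1.111, 0.116, -0.244] rows>= 8
```

```bash
python3 -m jog '[{"xyz":[0.06,-0.033,0.313],"rot":[1.111,0.116,-0.244],"grip":0.05},{"xyz":[0.06,-0.033,0.313],"rot":[1.111,0.116,-0.244],"grip":0.05},{"xyz":[0.06,-0.033,0.313],"rot":[1.111,0.116,-0.244],"grip":0.05},{"xyz":[0.06,-0.033,0.313],"rot":[1.111,0.116,-0.244],"grip":0.05},{"xyz":[0.06,-0.033,0.313],"rot":[1.111,0.116,-0.244],"grip":0.05},{"xyz":[0.06,-0.033,0.313],"rot":[1.111,0.116,-0.244],"grip":0.05},{"xyz":[0.06,-0.033,0.313],"rot":[1.111,0.116,-0.244],"grip":0.05},{"xyz":[0.06,-0.033,0.313],"rot":[1.111,0.116,-0.244],"grip":0.05},{"xyz":[0.06,-0.033,0.313],"rot":[1.111,0.116,-0.244],"grip":0.05},{"xyz":[0.06,-0.033,0.313],"rot":[1.111,0.116,-0.244],"grip":0.05}]'
python3 - <<'E'
from plan import *
print(status.get_obs()['q'])
snap('scene','s5');crop('s5',90,150,270,310,4,'c10')
h2=np.array([.546,-.272,.1955]); y=np.radians(57)
plan(h2,y)
E
```

```text
time: 8.4
tool_pos: [0.541, -0.2688, 0.3199]
tcp_rot: [0.339, 0.622, 0.338, -0.62]
wrist_force: [0.0, 0.2, 0.4]
gripper_width: 0.0499
[-0.6620207   0.18935808  1.38881675  0.00210172  1.56134439 -0.08886777]
xyz [0.1435, 0.0056, 0.0003] rot [-3.139, 0.005, -0.003] rows>= 21
xyz [0.1435, 0.0056, 0.0003] rot [0.002, -0.002, -0.003] rows>= 3
```

View pics/c10.png

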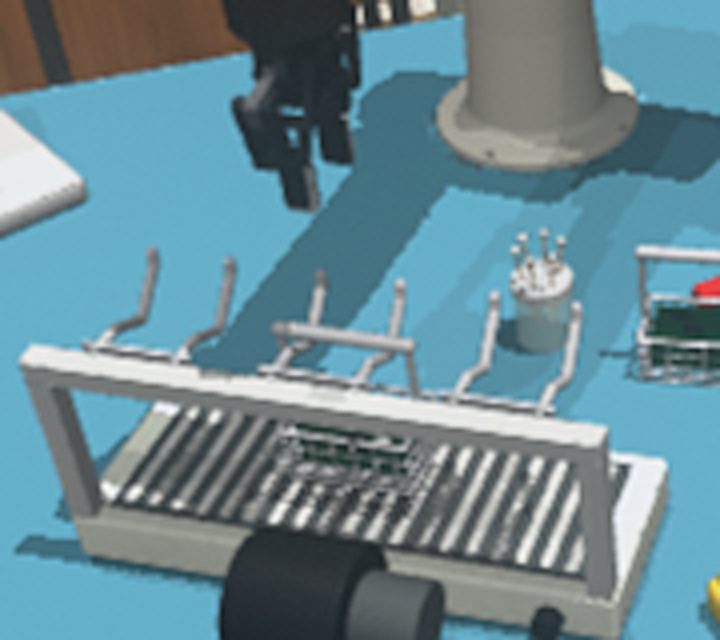

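```bash
python3 -m jog '[{"xyz":[0.04,0.0056,0],"rot":[0,0,0],"grip":0.05},{"xyz":[0.08,0.0056,0],"rot":[0,0,0],"grip":0.05},{"xyz":[0.11,0.0056,0],"rot":[0,0,0],"grip":0.05},{"xyz":[0.13,0.0056,0],"rot":[0,0,0],"grip":0.05},{"xyz":[0.143,0.0056,0],"rot":[0,0,0],"grip":0.05},{"xyz":[0.143,0.0056,0],"rot":[0,0,0],"grip":0.05},{"xyz":[0.143,0.0056,0],"rot":[0,0,0],"grip":0.05}]'
python3 - <<'E'
from plan import *
snap('scene','s6');crop('s6',90,150,270,310,4,'c11')
E
```

```text
time: 9.15
tool_pos: [0.5466, -0.273, 0.1788]
tcp_rot: [0.338, 0.623, 0.336, -0.62]
wrist_force: [-0.6, -0.1, 1.0]
gripper_width: 0.0502
```

View pics/c11.png

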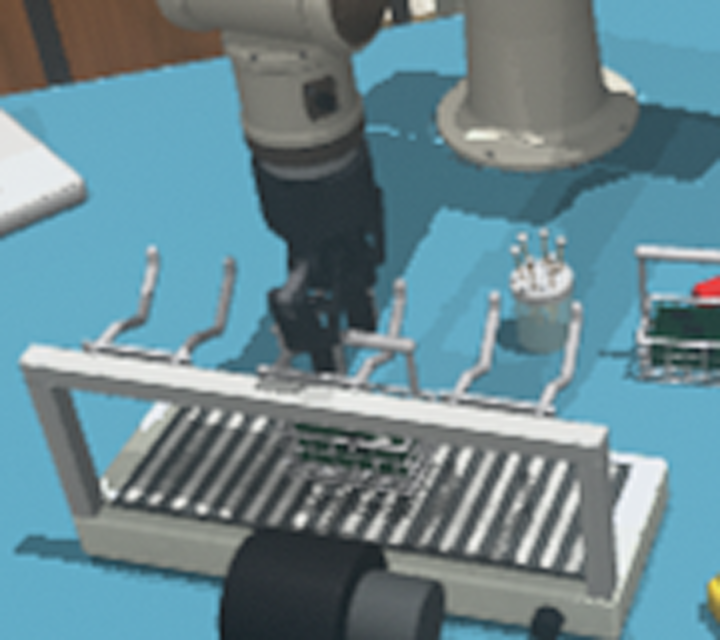

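```bash
python3 -m jog '[{"xyz":[0,0,0],"rot":[0,0,0],"grip":0.0},{"xyz":[0,0,0],"rot":[0,0,0],"grip":0.0},{"xyz":[0,0,0],"rot":[0,0,0],"grip":0.0},{"xyz":[0,0,0],"rot":[0,0,0],"grip":0.0},{"xyz":[0,0,0],"rot":[0,0,0],"grip":0.0},{"xyz":[0,0,0],"rot":[0,0,0],"grip":0.0},{"xyz":[-0.015,0,0],"rot":[0,0,0],"grip":0.0},{"xyz":[-0.03,0,0],"rot":[0,0,0],"grip":0.0},{"xyz":[-0.044,0,0],"rot":[0,0,0],"grip":0.0},{"xyz":[-0.044,0,0],"rot":[0,0,0],"grip":0.0}]'
python3 - <<'E'
from plan import *
snap('scene','s7');crop('s7',90,150,270,310,4,'c12')
E
```

```text
time: 10.2
tool_pos: [0.5475, -0.2743, 0.2253]
tcp_rot: [0.339, 0.624, 0.334, -0.62]
wrist_force: [0.4, -1.9, -2.8]
gripper_width: 0.0085
```

View pics/c12.png

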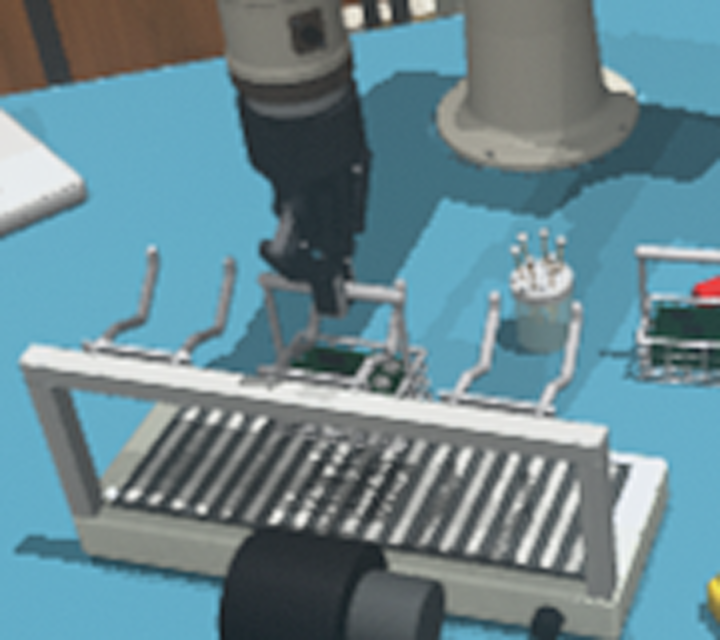

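```bash
python3 -m jog '[{"xyz":[0,-0.02,0],"rot":[0,0,0],"grip":0.0},{"xyz":[0,-0.045,0],"rot":[0,0,0],"grip":0.0},{"xyz":[0,-0.07,0],"rot":[0,0,0],"grip":0.0},{"xyz":[0,-0.1,0],"rot":[0,0,0],"grip":0.0},{"xyz":[0,-0.12,0],"rot":[0,0,0],"grip":0.0},{"xyz":[-0.04,-0.12,0],"rot":[0,0,0],"grip":0.0},{"xyz":[-0.08,-0.12,0],"rot":[0,0,0],"grip":0.0},{"xyz":[-0.08,-0.12,0],"rot":[0,0,0],"grip":0.0}]'
python3 - <<'E'
from plan import *
snap('scene','s8');crop('s8',90,120,290,300,4,'c13')
print(status.get_obs()['q'])
T=np.array([.549,.405,.0]); y=np.radians(90+3.5)
plan(T+[0,0,.3],y)
E
```

```text
time: 11.05
tool_pos: [0.4472, -0.2091, 0.3071]
tcp_rot: [0.341, 0.624, 0.333, -0.619]
wrist_force: [0.9, -1.4, -2.1]
gripper_width: 0.0083
[-0.68418908 -0.10754996  1.72536602  0.00213825  1.51484257 -0.10649485]
xyz [0.0211, -0.2492, -0.5699] rot [2.503, -0.012, -0.002] rows>= 17
xyz [0.0211, -0.2492, -0.5699] rot [-0.639, 0.002, -0.009] rows>= 13
```

View pics/c13.png

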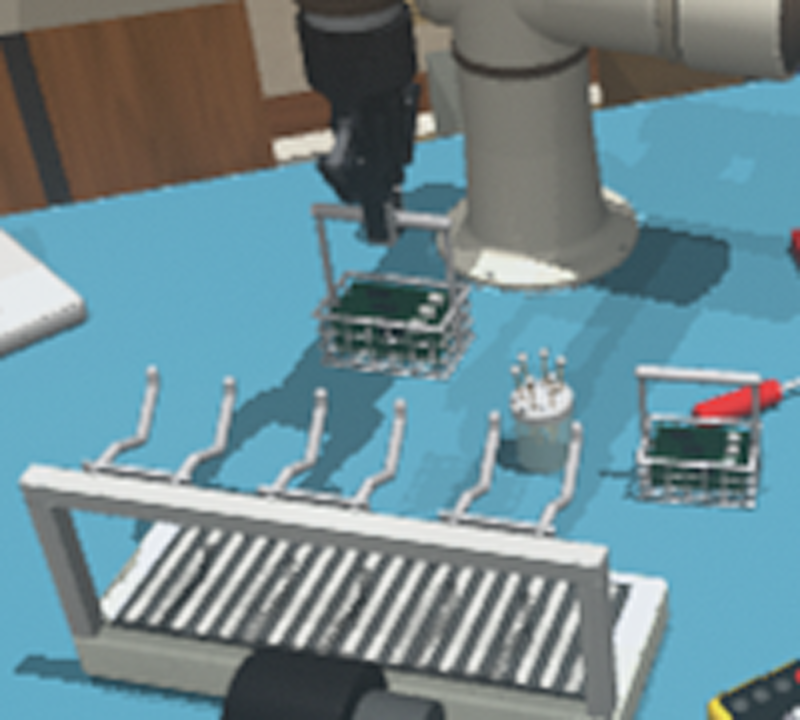

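```bash
python3 -m jog '[{"xyz":[0,-0.01,-0.02],"rot":[-0.02,0,0],"grip":0},{"xyz":[0,-0.023,-0.055],"rot":[-0.06,0,0],"grip":0},{"xyz":[0,-0.04,-0.095],"rot":[-0.1,0,0],"grip":0},{"xyz":[0,-0.06,-0.135],"rot":[-0.15,0,0],"grip":0},{"xyz":[0,-0.077,-0.175],"rot":[-0.2,0,0],"grip":0},{"xyz":[0,-0.095,-0.215],"rot":[-0.25,0,0],"grip":0},{"xyz":[0,-0.11,-0.255],"rot":[-0.29,0,0],"grip":0},{"xyz":[0,-0.13,-0.295],"rot":[-0.33,0,0],"grip":0},{"xyz":[0,-0.147,-0.335],"rot":[-0.38,0,0],"grip":0},{"xyz":[0,-0.165,-0.375],"rot":[-0.42,0,0],"grip":0},{"xyz":[0,-0.18,-0.41],"rot":[-0.46,0,0],"grip":0},{"xyz":[0,-0.19,-0.435],"rot":[-0.5,0,0],"grip":0}]'
python3 - <<'E'
from plan import *
T=np.array([.549,.405,.0]); y=np.radians(90+3.5)
plan(T+[0,0,.3],y)
E
```

```text
time: 12.3
tool_pos: [0.5225, 0.2631, 0.2987]
tcp_rot: [-0.481, -0.518, -0.481, 0.518]
wrist_force: [0.7, -0.7, -3.6]
gripper_width: 0.0087
xyz [0.0173, 0.0159, -0.1435] rot [3.006, 0.001, -0.001] rows>= 21
xyz [0.0173, 0.0159, -0.1435] rot [-0.135, 0.0, 0.001] rows>= 3
```

```bash
python3 -m jog '[{"xyz":[0,0.005,-0.035],"rot":[-0.03,0,0],"grip":0},{"xyz":[0,0.01,-0.07],"rot":[-0.07,0,0],"grip":0},{"xyz":[0.01,0.013,-0.105],"rot":[-0.1,0,0],"grip":0},{"xyz":[0.017,0.016,-0.13],"rot":[-0.135,0,0],"grip":0},{"xyz":[0.017,0.016,-0.1435],"rot":[-0.135,0,0],"grip":0},{"xyz":[0.017,0.016,-0.1435],"rot":[-0.135,0,0],"grip":0},{"xyz":[0.017,0.016,-0.1435],"rot":[-0.135,0,0],"grip":0},{"xyz":[0.05,0.016,-0.1435],"rot":[-0.135,0,0],"grip":0},{"xyz":[0.09,0.016,-0.1435],"rot":[-0.135,0,0],"grip":0},{"xyz":[0.13,0.016,-0.1435],"rot":[-0.135,0,0],"grip":0},{"xyz":[0.13,0.016,-0.1435],"rot":[-0.135,0,0],"grip":0},{"xyz":[0.13,0.016,-0.1435],"rot":[-0.135,0,0],"grip":0}]'
python3 - <<'E'
from plan import *
snap('scene','s9');crop('s9',290,120,430,260,4,'c14'); print(status.get_obs()['q'])
snap('top','t9');crop('t9',170,140,310,260,5,'c15')
E
```

```text
time: 13.5
tool_pos: [0.551, 0.4015, 0.1716]
tcp_rot: [0.515, 0.486, 0.513, -0.485]
wrist_force: [0.6, 0.0, -2.6]
gripper_width: 0.0086
[ 0.45389422  0.47238777  1.32276521 -0.00162269  1.34006894  0.3978109 ]
```

View pics/c14.png

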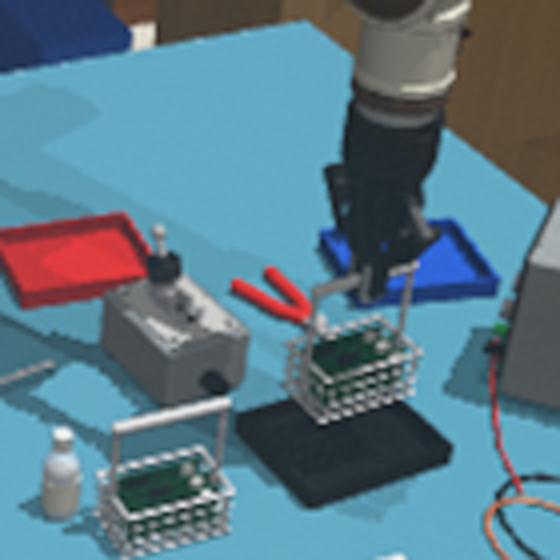

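View pics/c15.png

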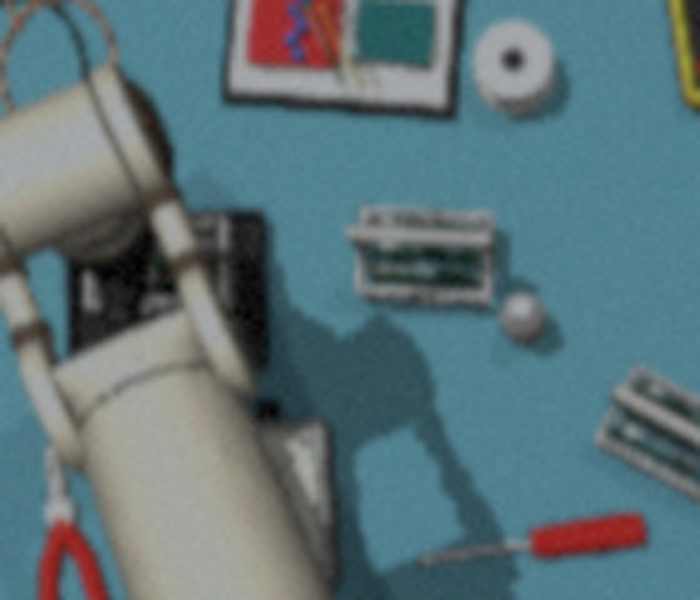

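```bash
python3 -m jog '[{"xyz":[0.03,0,0],"rot":[0,0,0],"grip":0},{"xyz":[0.055,0,0],"rot":[0,0,0],"grip":0},{"xyz":[0.065,0,0],"rot":[0,0,0],"grip":0},{"xyz":[0.07,0,0],"rot":[0,0,0],"grip":0},{"xyz":[0.07,0,0],"rot":[0,0,0],"grip":0}]'
```

```text
time: 14.1
tool_pos: [0.5528, 0.403, 0.1037]
tcp_rot: [0.515, 0.488, 0.513, -0.484]
wrist_force: [0.5, 0.5, -3.2]
gripper_width: 0.0086
```

```bash
python3 -m jog '[{"xyz":[0.003,0,0],"rot":[0,0,0],"grip":0},{"xyz":[0.003,0,0],"rot":[0,0,0],"grip":0},{"xyz":[0.003,0,0],"rot":[0,0,0],"grip":0.05},{"xyz":[0.003,0,0],"rot":[0,0,0],"grip":0.05},{"xyz":[0.003,0,0],"rot":[0,0,0],"grip":0.05},{"xyz":[0.003,0,0],"rot":[0,0,0],"grip":0.05},{"xyz":[-0.03,0,0],"rot":[0,0,0],"grip":0.05},{"xyz":[-0.08,0,0],"rot":[0,0,0],"grip":0.05},{"xyz":[-0.13,0,0],"rot":[0,0,0],"grip":0.05},{"xyz":[-0.15,0,0],"rot":[0,0,0],"grip":0.05},{"xyz":[-0.15,0,0],"rot":[0,0,0],"grip":0.05}]'
python3 - <<'E'
from plan import *
snap('scene','s10');crop('s10',200,130,420,280,3.6,'c16'); print(status.get_obs()['q'])
A=np.array([.5764,.213,.0]); y=np.radians(89)
plan(A+[0,0,.24],y); plan(A+[0,0,.115],y)
E
```

```text
time: 15.2
tool_pos: [0.5528, 0.4036, 0.2571]
tcp_rot: [0.516, 0.489, 0.512, -0.482]
wrist_force: [0.1, -0.0, -1.0]
gripper_width: 0.0496
[ 4.55075091e-01  4.20064699e-01  1.23517220e+00 -1.41581148e-03
  1.47962435e+00  3.97938668e-01]
xyz [0.032, 0.0137, 0.1911] rot [-3.067, 0.01, -0.002] rows>= 21
xyz [0.032, 0.0137, 0.1911] rot [0.075, -0.002, -0.007] rows>= 4
xyz [0.157, 0.0128, 0.1912] rot [-3.067, 0.01, -0.002] rows>= 21
xyz [0.157, 0.0128, 0.1912] rot [0.075, -0.002, -0.007] rows>= 5
```

View pics/c16.png

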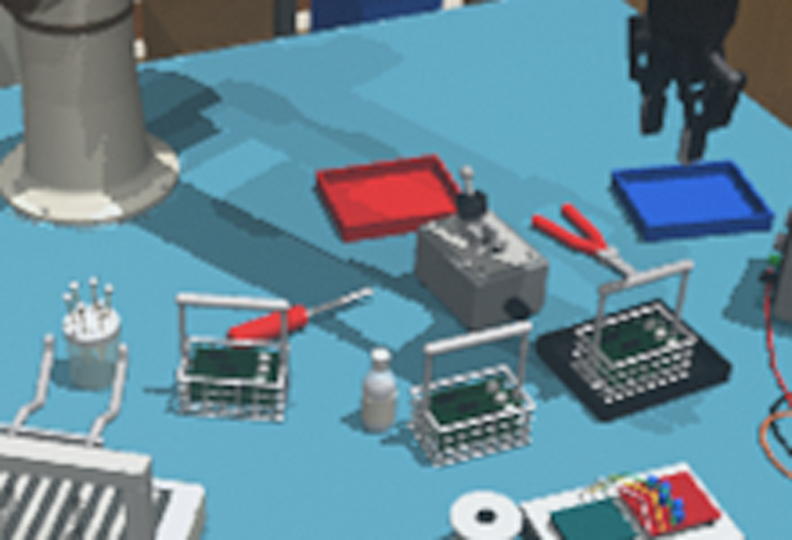

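```bash
python3 -m jog '[{"xyz":[0.01,0.006,0.05],"rot":[0.075,0,0],"grip":0.05},{"xyz":[0.02,0.01,0.1],"rot":[0.075,0,0],"grip":0.05},{"xyz":[0.032,0.013,0.191],"rot":[0.075,0,0],"grip":0.05},{"xyz":[0.032,0.013,0.191],"rot":[0.075,0,0],"grip":0.05},{"xyz":[0.032,0.013,0.191],"rot":[0.075,0,0],"grip":0.05},{"xyz":[0.07,0.013,0.191],"rot":[0.075,0,0],"grip":0.05},{"xyz":[0.11,0.013,0.191],"rot":[0.075,0,0],"grip":0.05},{"xyz":[0.14,0.013,0.191],"rot":[0.075,0,0],"grip":0.05},{"xyz":[0.157,0.013,0.191],"rot":[0.075,0,0],"grip":0.05},{"xyz":[0.157,0.013,0.191],"rot":[0.075,0,0],"grip":0.05}]'
python3 - <<'E'
from plan import *
snap('scene','s11');crop('s11',260,160,380,270,5,'c17')
A=np.array([.5764,.213,.0]); y=np.radians(89);plan(A+[0,0,.115],y)
E
```

```text
time: 16.25
tool_pos: [0.5711, 0.2126, 0.0891]
tcp_rot: [-0.494, -0.502, -0.497, 0.506]
wrist_force: [0.8, -0.3, -0.3]
gripper_width: 0.0497
xyz [-0.0046, 0.0035, -0.0003] rot [-3.141, -0.004, 0.001] rows>= 21
xyz [-0.0046, 0.0035, -0.0003] rot [0.0, 0.001, 0.003] rows>= 1
```

View pics/c17.png

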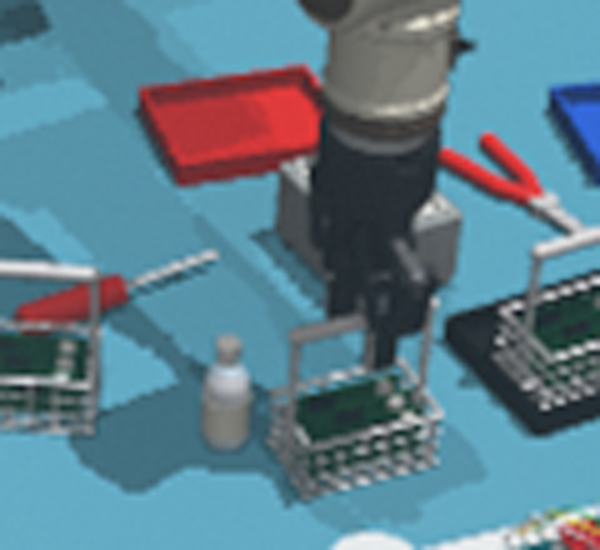

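```bash
python3 -m jog '[{"xyz":[-0.004,0.002,0],"rot":[0,0,0],"grip":0},{"xyz":[-0.004,0.002,0],"rot":[0,0,0],"grip":0},{"xyz":[-0.004,0.002,0],"rot":[0,0,0],"grip":0},{"xyz":[-0.004,0.002,0],"rot":[0,0,0],"grip":0},{"xyz":[-0.004,0.002,0],"rot":[0,0,0],"grip":0},{"xyz":[-0.004,0.002,0],"rot":[0,0,0],"grip":0},{"xyz":[-0.03,0.002,0],"rot":[0,0,0],"grip":0},{"xyz":[-0.07,0.002,0],"rot":[0,0,0],"grip":0},{"xyz":[-0.11,0.002,0],"rot":[0,0,0],"grip":0},{"xyz":[-0.15,0.002,0],"rot":[0,0,0],"grip":0},{"xyz":[-0.19,0.002,0],"rot":[0,0,0],"grip":0},{"xyz":[-0.19,0.002,0],"rot":[0,0,0],"grip":0}]'
python3 - <<'E'
from plan import *
snap('scene','s12');crop('s12',240,110,400,270,4,'c18');print(status.get_obs()['q'])
y=np.radians(57);Y=np.radians(-33);X=np.array([np.cos(Y),np.sin(Y),0])
h3=np.array([.617,-.163,.1955])
plan(h3-.13*X+[0,0,.1],y)
E
```

```text
time: 17.5
tool_pos: [0.5797, 0.213, 0.2924]
tcp_rot: [0.499, 0.509, 0.492, -0.5]
wrist_force: [0.2, 0.2, -1.7]
gripper_width: 0.0087
[ 1.56966349e-01  2.25079933e-01  1.40833796e+00 -5.04590862e-04
  1.49740628e+00  1.74804057e-01]
xyz [0.0106, -0.065, 0.3062] rot [-2.583, 0.013, -0.006] rows>= 18
xyz [0.0106, -0.065, 0.3062] rot [0.558, -0.004, -0.01] rows>= 7
```

View pics/c18.png

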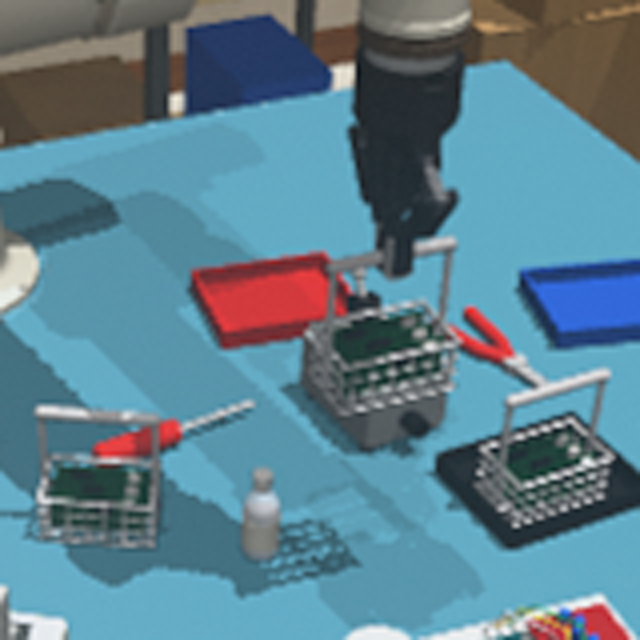

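```bash
python3 -m jog '[{"xyz":[0,-0.005,0.02],"rot":[0.04,0,0],"grip":0},{"xyz":[0,-0.012,0.055],"rot":[0.1,0,0],"grip":0},{"xyz":[0,-0.02,0.095],"rot":[0.17,0,0],"grip":0},{"xyz":[0,-0.029,0.135],"rot":[0.25,0,0],"grip":0},{"xyz":[0,-0.037,0.175],"rot":[0.32,0,0],"grip":0},{"xyz":[0,-0.046,0.215],"rot":[0.39,0,0],"grip":0},{"xyz":[0,-0.054,0.255],"rot":[0.47,0,0],"grip":0},{"xyz":[0.01,-0.061,0.285],"rot":[0.52,0,0],"grip":0},{"xyz":[0.01,-0.065,0.306],"rot":[0.558,0,0],"grip":0},{"xyz":[0.01,-0.065,0.306],"rot":[0.558,0,0],"grip":0},{"xyz":[0.01,-0.065,0.306],"rot":[0.558,0,0],"grip":0}]'
python3 - <<'E'
from plan import *
snap('scene','s13');crop('s13',150,130,310,290,4,'c19');print(status.get_obs()['q'])
y=np.radians(57);Y=np.radians(-33);X=np.array([np.cos(Y),np.sin(Y),0])
h3=np.array([.617,-.163,.1955])
plan(h3-.13*X+[0,0,.044],y);plan(h3+[0,0,.044],y)
E
```

```text
time: 18.65
tool_pos: [0.5055, -0.092, 0.2727]
tcp_rot: [0.337, 0.622, 0.338, -0.621]
wrist_force: [-0.2, 0.6, -3.6]
gripper_width: 0.0088
[-0.41568692 -0.02895079  1.71092227  0.0019367   1.45877369  0.15938442]
xyz [0.0523, 0.0022, -0.0005] rot [-3.141, 0.001, -0.003] rows>= 21
xyz [0.0523, 0.0022, -0.0005] rot [0.001, -0.002, -0.001] rows>= 2
xyz [0.0524, 0.1322, -0.0005] rot [-3.141, 0.001, -0.003] rows>= 21
xyz [0.0524, 0.1322, -0.0005] rot [0.001, -0.002, -0.001] rows>= 3
```

View pics/c19.png

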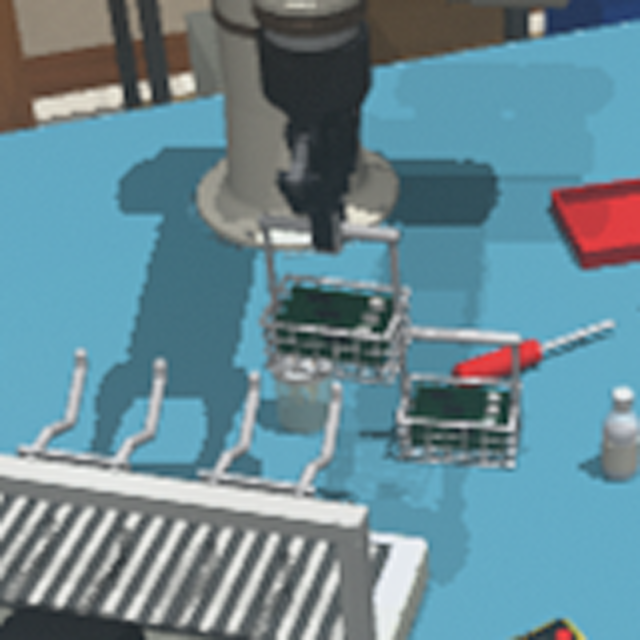

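```bash
python3 -m jog '[{"xyz":[0.025,0.002,0],"rot":[0,0,0],"grip":0},{"xyz":[0.045,0.002,0],"rot":[0,0,0],"grip":0},{"xyz":[0.0545,0.002,0],"rot":[0,0,0],"grip":0},{"xyz":[0.0545,0.002,0],"rot":[0,0,0],"grip":0},{"xyz":[0.0545,0.002,0],"rot":[0,0,0],"grip":0},{"xyz":[0.0545,0.02,0],"rot":[0,0,0],"grip":0},{"xyz":[0.0545,0.04,0],"rot":[0,0,0],"grip":0},{"xyz":[0.0545,0.06,0],"rot":[0,0,0],"grip":0},{"xyz":[0.0545,0.06,0],"rot":[0,0,0],"grip":0},{"xyz":[0.0545,0.06,0],"rot":[0,0,0],"grip":0}]'
python3 - <<'E'
from plan import *
snap('scene','s14');crop('s14',150,160,290,290,5,'c20')
snap('top','t14');crop('t14',320,135,460,255,5,'c21')
E
```

```text
time: 19.7
tool_pos: [0.5572, -0.125, 0.221]
tcp_rot: [0.338, 0.623, 0.337, -0.62]
wrist_force: [0.3, 0.6, -2.7]
gripper_width: 0.0085
```

View pics/c20.png

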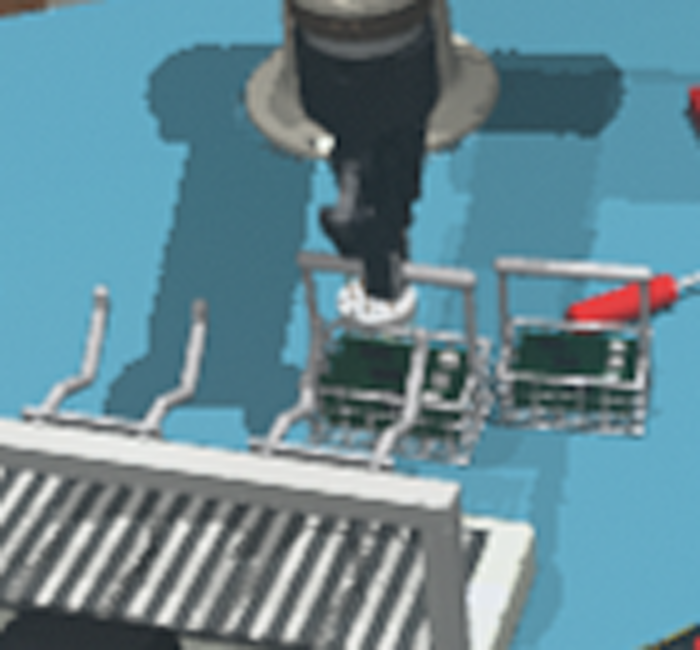

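```bash
cat >> plan.py <<'E'
def proj(s,p):
    c=np.linalg.inv(s['world_from_camera'])@np.append(p,1); return np.array([s['fx']*c[0]/-c[2]+s['cx'], s['fy']*-c[1]/-c[2]+s['cy']])
Yd=np.radians(-33);X=np.array([np.cos(Yd),np.sin(Yd),0]);V=np.array([-np.sin(Yd),np.cos(Yd),0]);Zu=np.array([0,0,1.])
H={i:np.array([.546,-.272,.1955])+(i-2)*.13*V for i in(1,2,3)}
E
python3 - <<'E'
from plan import *
s=load('s14');f=lambda p:np.round((proj(s,p)-[150,160])*5+2,0)
h=H[3]
for a in(-.03,.03): print('tip',f(h-.034*X+a*V+.026*Zu))
for z in(.04,.044,.048,.052):
  print(z,[f(h-.07*X+a*V+z*Zu) for a in(-.048,0,.048)])
E
```

```text
tip [317. 325.]
tip [420. 338.]
0.04 [array([305., 264.]), array([386., 274.]), array([467., 284.])]
0.044 [array([305., 258.]), array([385., 268.]), array([467., 278.])]
0.048 [array([304., 252.]), array([385., 262.]), array([467., 272.])]
0.052 [array([303., 247.]), array([384., 257.]), array([466., 267.])]
```

View pics/c21.png

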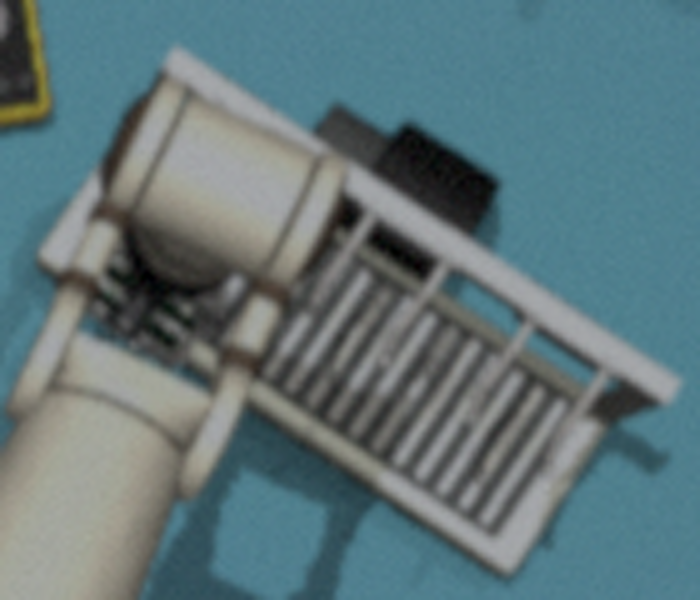

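Bar ends at crop (303,260) and (474,277) match the model for a 43–44 mm raise, centred on hook 3. Moving in and lowering.

```bash
python3 -m jog '[{"xyz":[0,0.02,0],"rot":[0,0,0],"grip":0},{"xyz":[0,0.04,0],"rot":[0,0,0],"grip":0},{"xyz":[0,0.06,0],"rot":[0,0,0],"grip":0},{"xyz":[0,0.072,0],"rot":[0,0,0],"grip":0},{"xyz":[0,0.072,0],"rot":[0,0,0],"grip":0},{"xyz":[0,0.072,0],"rot":[0,0,0],"grip":0},{"xyz":[0.015,0.072,0],"rot":[0,0,0],"grip":0},{"xyz":[0.03,0.072,0],"rot":[0,0,0],"grip":0},{"xyz":[0.04,0.072,0],"rot":[0,0,0],"grip":0},{"xyz":[0.04,0.072,0],"rot":[0,0,0],"grip":0}]'
python3 - <<'E'
from plan import *
snap('scene','s15');crop('s15',150,160,290,290,5,'c22')
s=load('s15');f=lambda p:np.round((proj(s,p)-[150,160])*5+2,0)
print([f(H[3]+a*V) for a in(-.048,0,.048)])
E
```

```text
time: 20.8
tool_pos: [0.6162, -0.1634, 0.1802]
tcp_rot: [0.337, 0.622, 0.338, -0.621]
wrist_force: [-6.6, 2.7, 5.3]
gripper_width: 0.0085
[array([271., 395.]), array([353., 406.]), array([437., 417.])]
```

View pics/c22.png

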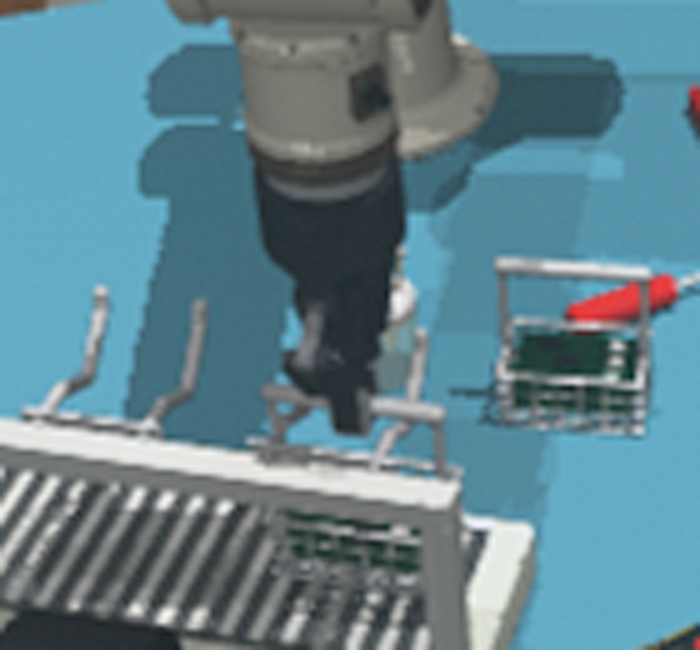

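Bar ends at crop (268,392) and (440,412) sit at the expected hook-3 rest position, and the force shows contact with the prongs. Releasing.

```bash
python3 -m jog '[{"xyz":[0,0,0],"rot":[0,0,0],"grip":0.045},{"xyz":[0,0,0],"rot":[0,0,0],"grip":0.045},{"xyz":[0,0,0],"rot":[0,0,0],"grip":0.045},{"xyz":[0,0,0],"rot":[0,0,0],"grip":0.045},{"xyz":[-0.02,0,0],"rot":[0,0,0],"grip":0.045},{"xyz":[-0.05,0,0],"rot":[0,0,0],"grip":0.045},{"xyz":[-0.09,0,0],"rot":[0,0,0],"grip":0.045},{"xyz":[-0.12,0,0],"rot":[0,0,0],"grip":0.045},{"xyz":[-0.12,0,0],"rot":[0,0,0],"grip":0.045},{"xyz":[-0.12,0,0],"rot":[0,0,0],"grip":0.045}]'
python3 - <<'E'
from plan import *
snap('scene','s16');crop('s16',150,140,310,270,5,'c23')
y=np.radians(90-26); B=np.array([.4436,.0258,0])
plan(B+[0,0,.3],y);plan(B+[0,0,.115],y);print(status.get_obs()['q'])
E
```

```text
time: 21.85
tool_pos: [0.6172, -0.1644, 0.3008]
tcp_rot: [0.338, 0.623, 0.336, -0.62]
wrist_force: [0.3, -0.2, -0.3]
gripper_width: 0.0448
xyz [0.0177, -0.2485, -0.065] rot [3.019, -0.002, 0.002] rows>= 21
xyz [0.0177, -0.2485, -0.065] rot [-0.122, -0.002, -0.002] rows>= 6
xyz [0.2027, -0.2488, -0.0647] rot [3.019, -0.002, 0.002] rows>= 21
xyz [0.2027, -0.2488, -0.0647] rot [-0.122, -0.002, -0.002] rows>= 7
[-4.49846851e-01  2.85553532e-01  1.31565282e+00  1.52624179e-03
  1.53864783e+00  1.25995784e-01]
```

View pics/c23.png

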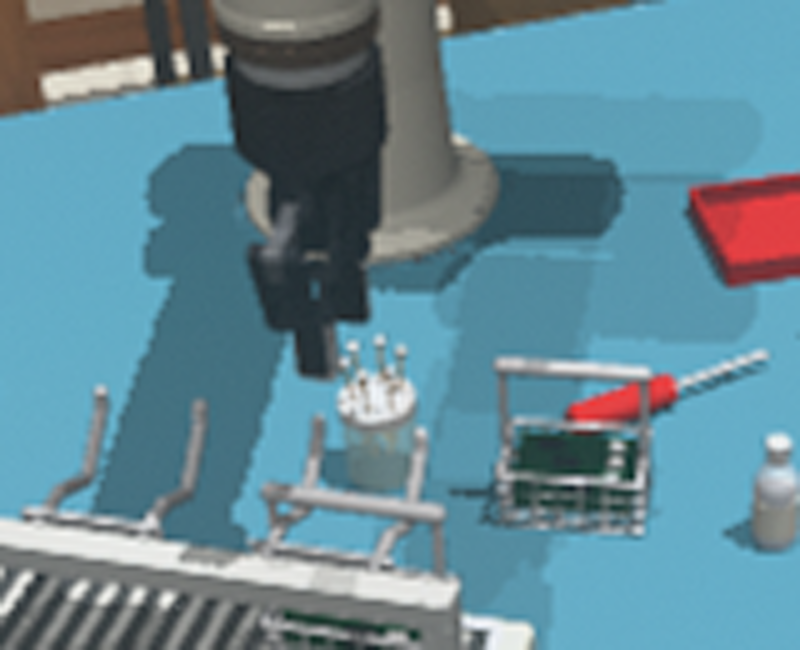

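```bash
python3 -m jog '[{"xyz":[0,-0.05,-0.013],"rot":[-0.05,0,0],"grip":0.05},{"xyz":[0,-0.1,-0.026],"rot":[-0.1,0,0],"grip":0.05},{"xyz":[0.01,-0.2485,-0.065],"rot":[-0.122,0,0],"grip":0.05},{"xyz":[0.01,-0.2485,-0.065],"rot":[-0.122,0,0],"grip":0.05},{"xyz":[0.01,-0.2485,-0.065],"rot":[-0.122,0,0],"grip":0.05},{"xyz":[0.01,-0.2485,-0.065],"rot":[-0.122,0,0],"grip":0.05},{"xyz":[0.05,-0.2485,-0.065],"rot":[-0.122,0,0],"grip":0.05},{"xyz":[0.1,-0.2485,-0.065],"rot":[-0.122,0,0],"grip":0.05},{"xyz":[0.15,-0.2485,-0.065],"rot":[-0.122,0,0],"grip":0.05},{"xyz":[0.185,-0.2488,-0.065],"rot":[-0.122,0,0],"grip":0.05},{"xyz":[0.2,-0.2488,-0.065],"rot":[-0.122,0,0],"grip":0.05},{"xyz":[0.2,-0.2488,-0.065],"rot":[-0.122,0,0],"grip":0.05}]'
python3 - <<'E'
from plan import *
snap('scene','s17');crop('s17',210,150,330,260,5,'c24')
y=np.radians(90-26); B=np.array([.4436,.0258,0])
plan(B+[0,0,.116],y)
E
```

```text
time: 23.1
tool_pos: [0.4409, 0.0263, 0.0956]
tcp_rot: [-0.373, -0.599, -0.376, 0.601]
wrist_force: [0.3, -0.0, 0.4]
gripper_width: 0.0504
xyz [0.0005, 0.0009, -0.0003] rot [3.141, 0.002, 0.001] rows>= 21
xyz [0.0005, 0.0009, -0.0003] rot [-0.0, -0.0, 0.001] rows>= 1
```

View pics/c24.png

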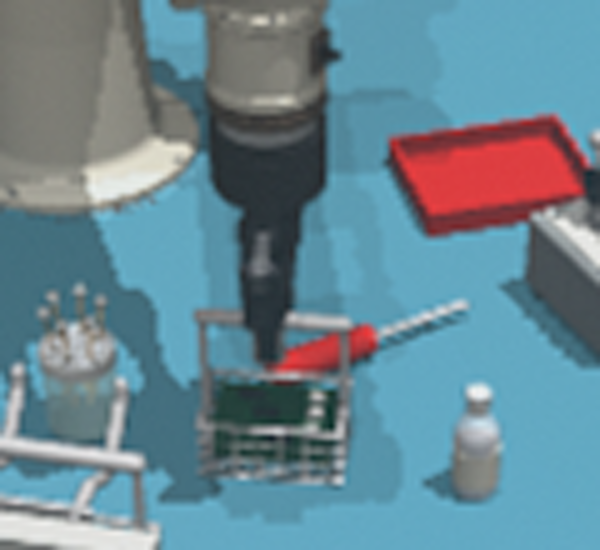

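```bash
python3 -m jog '[{"xyz":[0,0,0],"rot":[0,0,0],"grip":0},{"xyz":[0,0,0],"rot":[0,0,0],"grip":0},{"xyz":[0,0,0],"rot":[0,0,0],"grip":0},{"xyz":[0,0,0],"rot":[0,0,0],"grip":0},{"xyz":[0,0,0],"rot":[0,0,0],"grip":0},{"xyz":[0,0,0],"rot":[0,0,0],"grip":0},{"xyz":[-0.03,0,0],"rot":[0,0,0],"grip":0},{"xyz":[-0.07,0,0],"rot":[0,0,0],"grip":0},{"xyz":[-0.11,0,0],"rot":[0,0,0],"grip":0},{"xyz":[-0.15,0,0],"rot":[0,0,0],"grip":0},{"xyz":[-0.18,0,0],"rot":[0,0,0],"grip":0},{"xyz":[-0.18,0,0],"rot":[0,0,0],"grip":0}]'
python3 - <<'E'
from plan import *
snap('scene','s18');crop('s18',200,100,320,240,4,'c25')
plan(H[1]-.13*X+.1*Zu,np.radians(57));print(status.get_obs()['q'])
E
```

```text
time: 24.35
tool_pos: [0.4459, 0.0254, 0.2843]
tcp_rot: [0.378, 0.603, 0.372, -0.596]
wrist_force: [0.8, -0.2, -1.8]
gripper_width: 0.0087
xyz [0.004, 0.0767, 0.3363] rot [-3.019, 0.01, -0.004] rows>= 21
xyz [0.004, 0.0767, 0.3363] rot [0.122, -0.003, -0.007] rows>= 7
[-2.15505598e-01 -2.28487267e-01  1.87553732e+00  8.56685442e-04
  1.48729644e+00  2.38157262e-01]
```

View pics/c25.png

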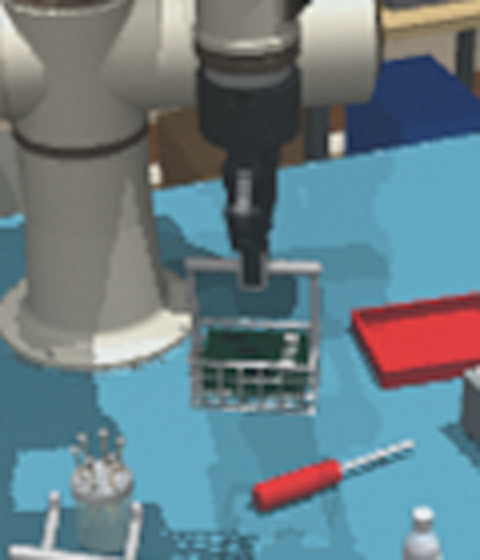

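```bash
python3 -m jog '[{"xyz":[0,0.005,0.02],"rot":[0.01,0,0],"grip":0},{"xyz":[0,0.013,0.055],"rot":[0.02,0,0],"grip":0},{"xyz":[0,0.022,0.095],"rot":[0.035,0,0],"grip":0},{"xyz":[0,0.031,0.135],"rot":[0.05,0,0],"grip":0},{"xyz":[0,0.04,0.175],"rot":[0.065,0,0],"grip":0},{"xyz":[0,0.049,0.215],"rot":[0.08,0,0],"grip":0},{"xyz":[0,0.058,0.255],"rot":[0.1,0,0],"grip":0},{"xyz":[0,0.067,0.295],"rot":[0.11,0,0],"grip":0},{"xyz":[0,0.073,0.32],"rot":[0.122,0,0],"grip":0},{"xyz":[0,0.0767,0.336],"rot":[0.122,0,0],"grip":0},{"xyz":[0,0.0767,0.336],"rot":[0.122,0,0],"grip":0},{"xyz":[0,0.0767,0.336],"rot":[0.122,0,0],"grip":0}]'
python3 - <<'E'
from plan import *
plan(H[1]-.13*X+.043*Zu,np.radians(57));plan(H[1]-.07*X+.043*Zu,np.radians(57));print(status.get_obs()['q'])
E
```

```text
time: 25.6
tool_pos: [0.3652, -0.3087, 0.2781]
tcp_rot: [0.337, 0.623, 0.338, -0.62]
wrist_force: [0.8, 1.4, -1.7]
gripper_width: 0.0087
xyz [0.0583, 0.0016, 0.0009] rot [-3.141, 0.001, -0.006] rows>= 21
xyz [0.0583, 0.0016, 0.0009] rot [0.0, -0.004, -0.0] rows>= 2
xyz [0.0583, 0.0616, 0.001] rot [-3.141, 0.001, -0.006] rows>= 21
xyz [0.0583, 0.0616, 0.001] rot [0.0, -0.004, -0.0] rows>= 2
[-0.95748969 -0.12808578  1.79453965  0.00343341  1.47605544 -0.3822952 ]
```

```bash
python3 -m jog '[{"xyz":[0.025,0.001,0.001],"rot":[0,0,0],"grip":0},{"xyz":[0.045,0.001,0.001],"rot":[0,0,0],"grip":0},{"xyz":[0.058,0.001,0.001],"rot":[0,0,0],"grip":0},{"xyz":[0.058,0.001,0.001],"rot":[0,0,0],"grip":0},{"xyz":[0.058,0.001,0.001],"rot":[0,0,0],"grip":0},{"xyz":[0.058,0.02,0.001],"rot":[0,0,0],"grip":0},{"xyz":[0.058,0.04,0.001],"rot":[0,0,0],"grip":0},{"xyz":[0.058,0.061,0.001],"rot":[0,0,0],"grip":0},{"xyz":[0.058,0.061,0.001],"rot":[0,0,0],"grip":0},{"xyz":[0.058,0.061,0.001],"rot":[0,0,0],"grip":0}]'
python3 - <<'E'
from plan import *
s=snap('scene','s19');crop('s19',80,160,220,290,5,'c26')
f=lambda p:np.round((proj(s,p)-[80,160])*5+2,0); h=H[1]
print('tip',[f(h-.034*X+a*V+.026*Zu) for a in(-.03,.03)])
for z in(.036,.044,.052): print(z,[f(h-.07*X+a*V+z*Zu) for a in(-.048,0,.048)])
E
```

```text
time: 26.6
tool_pos: [0.4165, -0.3441, 0.2225]
tcp_rot: [0.339, 0.622, 0.337, -0.62]
wrist_force: [-1.0, -0.3, -3.1]
gripper_width: 0.0081
tip [array([238., 270.]), array([335., 282.])]
0.036 [array([236., 217.]), array([312., 226.]), array([388., 236.])]
0.044 [array([233., 206.]), array([309., 215.]), array([386., 224.])]
0.052 [array([230., 194.]), array([306., 204.]), array([383., 213.])]
```

View pics/c26.png

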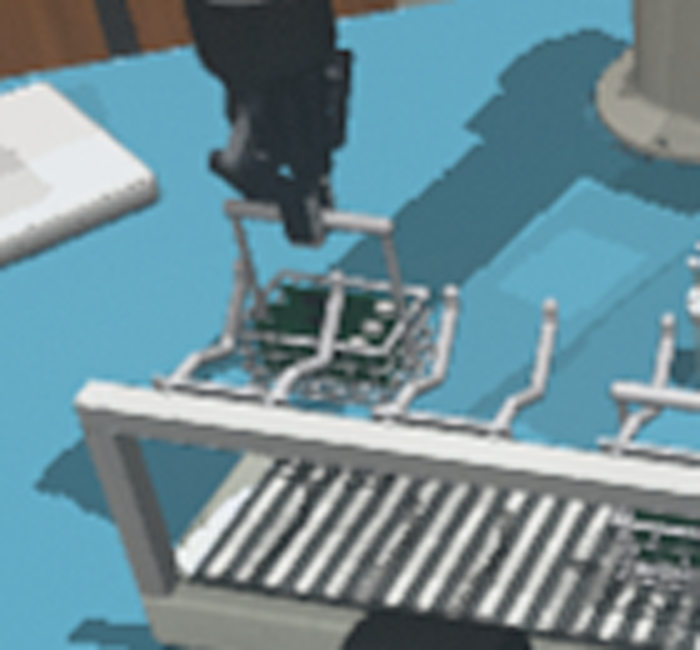

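Bar ends are at crop (230,210) and (390,228), centred on hook 1 at a raise of about 42 mm, which is in the window. Hanging it.

```bash
python3 -m jog '[{"xyz":[0,0.02,0],"rot":[0,0,0],"grip":0},{"xyz":[0,0.04,0],"rot":[0,0,0],"grip":0},{"xyz":[0,0.06,0],"rot":[0,0,0],"grip":0},{"xyz":[0,0.071,0],"rot":[0,0,0],"grip":0},{"xyz":[0,0.071,0],"rot":[0,0,0],"grip":0},{"xyz":[0,0.071,0],"rot":[0,0,0],"grip":0},{"xyz":[0.015,0.071,0],"rot":[0,0,0],"grip":0},{"xyz":[0.03,0.071,0],"rot":[0,0,0],"grip":0},{"xyz":[0.041,0.071,0],"rot":[0,0,0],"grip":0},{"xyz":[0.041,0.071,0],"rot":[0,0,0],"grip":0}]'
python3 - <<'E'
from plan import *
s=snap('scene','s20');crop('s20',80,160,220,290,5,'c27')
f=lambda p:np.round((proj(s,p)-[80,160])*5+2,0)
print([f(H[1]+a*V) for a in(-.048,0,.048)])
E
```

```text
time: 27.65
tool_pos: [0.4747, -0.3815, 0.1817]
tcp_rot: [0.337, 0.622, 0.338, -0.621]
wrist_force: [-6.7, 6.2, 11.4]
gripper_width: 0.0089
[array([190., 337.]), array([267., 347.]), array([346., 358.])]
```

View pics/c27.png

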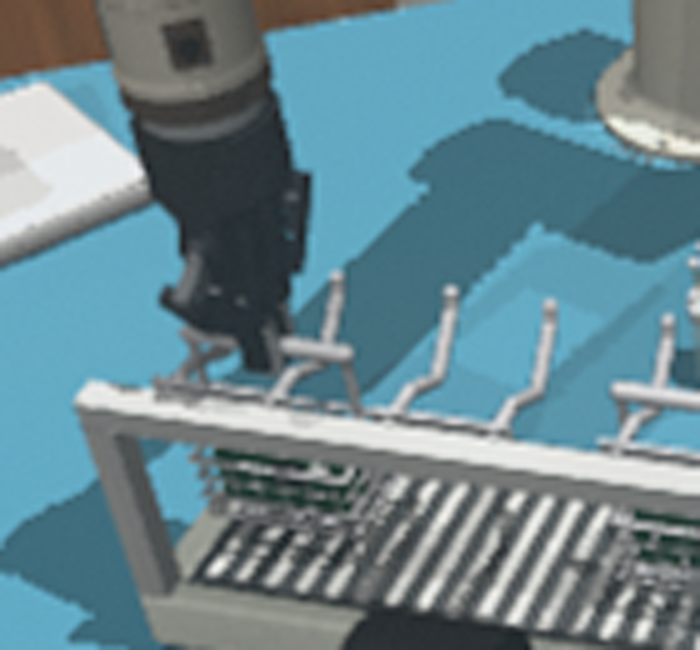

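The bar rests in the V of hook 1 from (190,335) to (350,353), as expected. I'll release, go up, and check all the baskets.

```bash
python3 -m jog '[{"xyz":[0,0,0],"rot":[0,0,0],"grip":0.045},{"xyz":[0,0,0],"rot":[0,0,0],"grip":0.045},{"xyz":[0,0,0],"rot":[0,0,0],"grip":0.045},{"xyz":[0,0,0],"rot":[0,0,0],"grip":0.045},{"xyz":[-0.02,0,0],"rot":[0,0,0],"grip":0.045},{"xyz":[-0.05,0,0],"rot":[0,0,0],"grip":0.045},{"xyz":[-0.09,0,0],"rot":[0,0,0],"grip":0.045},{"xyz":[-0.13,0,0],"rot":[0,0,0],"grip":0.045},{"xyz":[-0.15,0,0],"rot":[0,0,0],"grip":0.045},{"xyz":[-0.15,-0.1,0],"rot":[0,0,0],"grip":0.045},{"xyz":[-0.15,-0.1,0],"rot":[0,0,0],"grip":0.045},{"xyz":[-0.15,-0.1,0],"rot":[0,0,0],"grip":0.045}]'
python3 - <<'E'
from plan import *
s=snap('scene','s21');snap('top','t21');print(status.get_obs()['q'])
cv2.imwrite('pics/c28.png',cv2.resize(cv2.imread('pics/s21.png')[150:330,80:440],None,fx=2.2,fy=2.2,interpolation=2))
y=np.radians(6);bx=np.array([np.cos(y),np.sin(y),0]);L=-np.sin(.4)*bx+np.cos(.4)*Zu
plan(np.array([.385,.319,.045])+.18*L,y,-.4)
E
```

```text
time: 28.9
tool_pos: [0.3875, -0.3241, 0.3282]
tcp_rot: [0.336, 0.622, 0.339, -0.621]
wrist_force: [1.0, -0.5, 0.4]
gripper_width: 0.045
[-0.93662879 -0.06339996  1.63307232  0.00286547  1.56925914 -0.36027122]
xyz [0.1363, -0.4066, -0.4992] rot [-2.216, -0.211, 0.445] rows>= 16
xyz [0.1363, -0.4066, -0.4992] rot [0.878, 0.37, 0.175] rows>= 14
```

View pics/c28.png

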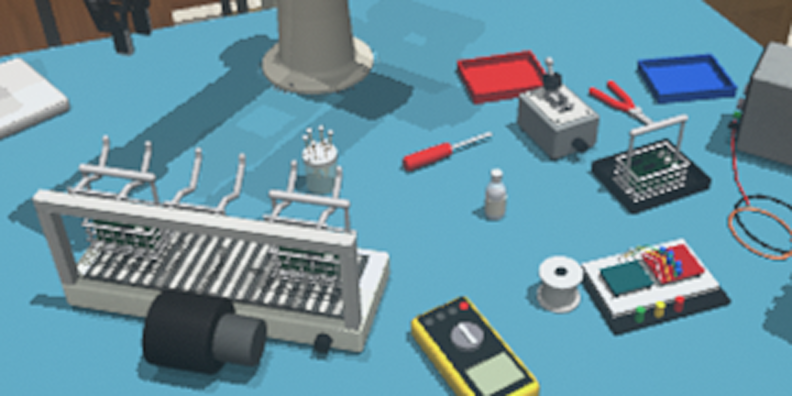

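View pics/t21.png

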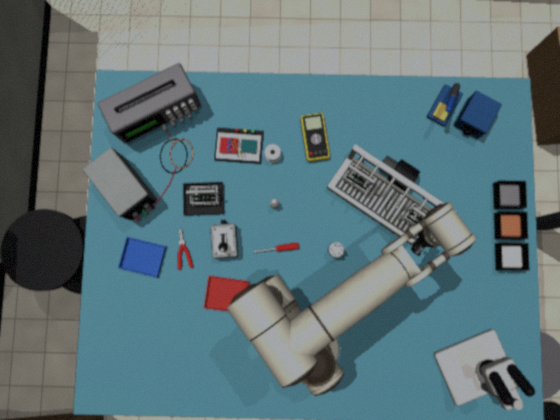

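```bash
python3 -m jog '[{"xyz":[0,-0.03,-0.04],"rot":[-0.14,-0.01,0.03],"grip":0.085},{"xyz":[0,-0.2,-0.25],"rot":[-1.1,-0.105,0.22],"grip":0.085},{"xyz":[0,-0.2,-0.25],"rot":[-1.1,-0.105,0.22],"grip":0.085},{"xyz":[0,-0.2,-0.25],"rot":[-1.1,-0.105,0.22],"grip":0.085},{"xyz":[0,-0.2,-0.25],"rot":[-1.1,-0.105,0.22],"grip":0.085},{"xyz":[0,-0.2,-0.25],"rot":[-1.1,-0.105,0.22],"grip":0.085},{"xyz":[0,-0.2,-0.25],"rot":[-1.1,-0.105,0.22],"grip":0.085},{"xyz":[0,-0.2,-0.25],"rot":[-1.1,-0.105,0.22],"grip":0.085},{"xyz":[0,-0.2,-0.25],"rot":[-1.1,-0.105,0.22],"grip":0.085},{"xyz":[0,-0.2,-0.25],"rot":[-1.1,-0.105,0.22],"grip":0.085},{"xyz":[0,-0.2,-0.25],"rot":[-1.1,-0.105,0.22],"grip":0.085}]'
python3 - <<'E'
from plan import *
print(status.get_obs()['q'])
y=np.radians(6);bx=np.array([np.cos(y),np.sin(y),0]);L=-np.sin(.4)*bx+np.cos(.4)*Zu
plan(np.array([.385,.319,.045])+.18*L,y,-.4)
E
```

```text
time: 30.1
tool_pos: [0.3603, -0.01, 0.3307]
tcp_rot: [0.691, 0.355, 0.526, -0.345]
wrist_force: [-0.1, -0.2, -0.6]
gripper_width: 0.0853
[-0.3417155  -0.69738356  2.11114556 -0.02834095  1.4953548  -0.86953726]
xyz [0.092, 0.1147, -0.3203] rot [-1.118, -0.108, 0.225] rows>= 8
xyz [0.092, 0.1147, -0.3203] rot [2.007, 0.254, 0.122] rows>= 14
```

```bash
python3 -m jog '[{"xyz":[0.03,0.115,-0.32],"rot":[-1.118,-0.108,0.225],"grip":0.085},{"xyz":[0.03,0.115,-0.32],"rot":[-1.118,-0.108,0.225],"grip":0.085},{"xyz":[0.03,0.115,-0.32],"rot":[-1.118,-0.108,0.225],"grip":0.085},{"xyz":[0.03,0.115,-0.32],"rot":[-1.118,-0.108,0.225],"grip":0.085},{"xyz":[0.03,0.115,-0.32],"rot":[-1.118,-0.108,0.225],"grip":0.085},{"xyz":[0.03,0.115,-0.32],"rot":[-1.118,-0.108,0.225],"grip":0.085},{"xyz":[0.03,0.115,-0.32],"rot":[-1.118,-0.108,0.225],"grip":0.085},{"xyz":[0.03,0.115,-0.32],"rot":[-1.118,-0.108,0.225],"grip":0.085},{"xyz":[0.092,0.115,-0.32],"rot":[-1.118,-0.108,0.225],"grip":0.085},{"xyz":[0.092,0.115,-0.32],"rot":[-1.118,-0.108,0.225],"grip":0.085},{"xyz":[0.092,0.115,-0.32],"rot":[-1.118,-0.108,0.225],"grip":0.085},{"xyz":[0.092,0.115,-0.32],"rot":[-1.118,-0.108,0.225],"grip":0.085}]'
python3 - <<'E'
from plan import *
print(status.get_obs()['q'])
y=np.radians(6);bx=np.array([np.cos(y),np.sin(y),0]);L=-np.sin(.4)*bx+np.cos(.4)*Zu
plan(np.array([.385,.319,.045])+.18*L,y,-.4);plan(np.array([.385,.319,.045])+.061*L,y,-.4)
E
```

```text
time: 31.3
tool_pos: [0.3226, 0.3129, 0.1946]
tcp_rot: [0.833, -0.029, 0.551, 0.044]
wrist_force: [0.5, 0.0, 0.1]
gripper_width: 0.0848
[ 0.63739938 -0.39097545  2.22029505 -0.24124889  0.97531442 -0.93688813]
xyz [0.0009, -0.0005, -0.0005] rot [0.0, 0.001, -0.001] rows>= 1
xyz [0.0009, -0.0005, -0.0005] rot [-3.141, 0.001, 0.002] rows>= 21
xyz [0.1199, -0.0006, -0.0007] rot [0.0, 0.001, -0.001] rows>= 3
xyz [0.1199, -0.0006, -0.0007] rot [-3.141, 0.001, 0.002] rows>= 21
```

```bash
python3 -m jog '[{"xyz":[0.03,0,0],"rot":[0,0,0],"grip":0.085},{"xyz":[0.06,0,0],"rot":[0,0,0],"grip":0.085},{"xyz":[0.09,0,0],"rot":[0,0,0],"grip":0.085},{"xyz":[0.11,0,0],"rot":[0,0,0],"grip":0.085},{"xyz":[0.12,0,0],"rot":[0,0,0],"grip":0.085},{"xyz":[0.12,0,0],"rot":[0,0,0],"grip":0.085}]'
python3 -m jog '[{"xyz":[0,0,0],"rot":[0,0,0],"grip":0.02},{"xyz":[0,0,0],"rot":[0,0,0],"grip":0.02},{"xyz":[0,0,0],"rot":[0,0,0],"grip":0.02},{"xyz":[0,0,0],"rot":[0,0,0],"grip":0.02},{"xyz":[0,0,0],"rot":[0,0,0],"grip":0.02},{"xyz":[0,0,0],"rot":[0,0,0],"grip":0.02},{"xyz":[-0.004,0,0],"rot":[0,0,0],"grip":0.02},{"xyz":[-0.008,0,0],"rot":[0,0,0],"grip":0.02},{"xyz":[-0.0125,0,0],"rot":[0,0,0],"grip":0.02},{"xyz":[-0.0125,0,0],"rot":[0,0,0],"grip":0.02},{"xyz":[-0.0125,0,0],"rot":[0,0,0],"grip":0.02}]'
```

```text
time: 31.9
tool_pos: [0.369, 0.3179, 0.0833]
tcp_rot: [0.832, -0.029, 0.552, 0.044]
wrist_force: [0.6, -0.8, -0.2]
gripper_width: 0.0851
time: 33.0
tool_pos: [0.3637, 0.3171, 0.0946]
tcp_rot: [0.833, -0.03, 0.551, 0.044]
wrist_force: [5.8, -1.8, -3.3]
gripper_width: 0.0312
```

```bash
python3 -m jog '[{"xyz":[-0.0013,0,0.002],"rot":[0,0,0],"grip":0.02},{"xyz":[-0.0013,0,0.002],"rot":[0,0,0],"grip":0.02}]'
```

```text
time: 33.2
tool_pos: [0.364, 0.317, 0.0956]
tcp_rot: [0.832, -0.03, 0.552, 0.044]
wrist_force: [2.8, 0.3, -6.3]
gripper_width: 0.0319
```

```bash
python3 -m jog '[{"xyz":[0,0,0.0027],"rot":[0,0.05,0],"grip":0.02},{"xyz":[0.0003,0,0.0055],"rot":[0,0.1,0],"grip":0.02},{"xyz":[0.0011,0,0.011],"rot":[0,0.2,0],"grip":0.02},{"xyz":[0.0025,0,0.0161],"rot":[0,0.3,0],"grip":0.02},{"xyz":[0.0044,0,0.0212],"rot":[0,0.4,0],"grip":0.02},{"xyz":[0.0044,0,0.0212],"rot":[0,0.4,0],"grip":0.02}]'
```

```text
time: 33.8
tool_pos: [0.3863, 0.3193, 0.0994]
tcp_rot: [0.705, -0.037, 0.708, 0.037]
wrist_force: [-2.6, 0.4, -6.1]
gripper_width: 0.0318
```

```bash
python3 -m jog '[{"xyz":[0.0003,0,0.0055],"rot":[0,0.1,0],"grip":0.02},{"xyz":[0.0011,0,0.011],"rot":[0,0.2,0],"grip":0.02},{"xyz":[0.0025,0,0.0161],"rot":[0,0.3,0],"grip":0.02},{"xyz":[0.0044,0,0.0212],"rot":[0,0.4,0],"grip":0.02},{"xyz":[0.0048,0,0.0228],"rot":[0,0.43,0],"grip":0.02},{"xyz":[0.0048,0,0.0228],"rot":[0,0.43,0],"grip":0.02}]'
```

```text
time: 34.4
tool_pos: [0.4052, 0.3214, 0.0937]
tcp_rot: [0.536, -0.046, 0.842, 0.028]
wrist_force: [-8.5, -3.4, -3.0]
gripper_width: 0.0316
```

```bash
python3 -m jog '[{"xyz":[0.004,0,0],"rot":[0,0,0],"grip":0.02},{"xyz":[0.009,0,0],"rot":[0,0,0],"grip":0.02},{"xyz":[0.0125,0,0],"rot":[0,0,0],"grip":0.02},{"xyz":[0.0125,0,0],"rot":[0,0,0],"grip":0.02},{"xyz":[0.0125,0,0],"rot":[0,0,0],"grip":0.085},{"xyz":[0.0125,0,0],"rot":[0,0,0],"grip":0.085},{"xyz":[0.0125,0,0],"rot":[0,0,0],"grip":0.085},{"xyz":[0.0125,0,0],"rot":[0,0,0],"grip":0.085},{"xyz":[0.0125,0,0],"rot":[0,0,0],"grip":0.085},{"xyz":[0.0125,0,0],"rot":[0,0,0],"grip":0.085}]'
python3 -m jog '[{"xyz":[-0.04,0,0],"rot":[0,0,0],"grip":0.085},{"xyz":[-0.08,0,0],"rot":[0,0,0],"grip":0.085},{"xyz":[-0.12,0,0],"rot":[0,0,0],"grip":0.085},{"xyz":[-0.16,0,0],"rot":[0,0,0],"grip":0.085},{"xyz":[-0.16,0,0],"rot":[0,0,0],"grip":0.085},{"xyz":[-0.16,0,0],"rot":[0,0,0],"grip":0.085}]'
python3 - <<'E'
from plan import *
s=snap('scene','s22');crop('s22',290,130,400,230,6,'c29')
cv2.imwrite('pics/c30.png',cv2.resize(cv2.imread('pics/s22.png')[150:330,80:440],None,fx=2.2,fy=2.2,interpolation=2))
y=np.radians(6);bx=np.array([np.cos(y),np.sin(y),0]);pv=np.array([.385,.319,.045])
for a,r in((.4,.062),(.4,.076),(.4,.097),(.3,.097)):
    print(a,r,(proj(s,pv+r*(np.sin(a)*bx+[0,0,np.cos(a)]))-[290,130])*6+2.5)
E
```

```text
time: 35.4
tool_pos: [0.4034, 0.3215, 0.0843]
tcp_rot: [0.539, -0.045, 0.84, 0.029]
wrist_force: [0.0, -0.4, -1.0]
gripper_width: 0.0851
time: 36.0
tool_pos: [0.4702, 0.3288, 0.2302]
tcp_rot: [0.54, -0.045, 0.84, 0.029]
wrist_force: [-0.2, 0.8, -1.7]
gripper_width: 0.0853
0.4 0.062 [287.41191959 383.08978091]
0.4 0.076 [294.23651271 369.88056068]
0.4 0.097 [304.67150913 349.68328837]
0.3 0.097 [296.5300099  337.55396425]
```

View pics/c29.png

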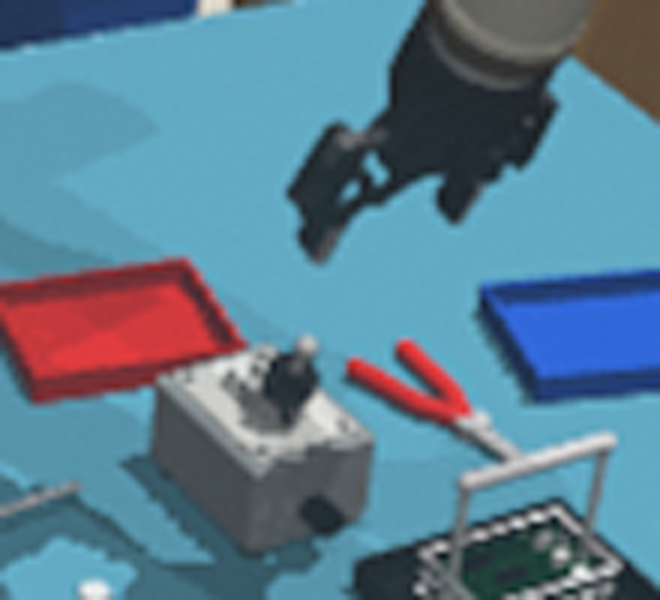

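View pics/c30.png

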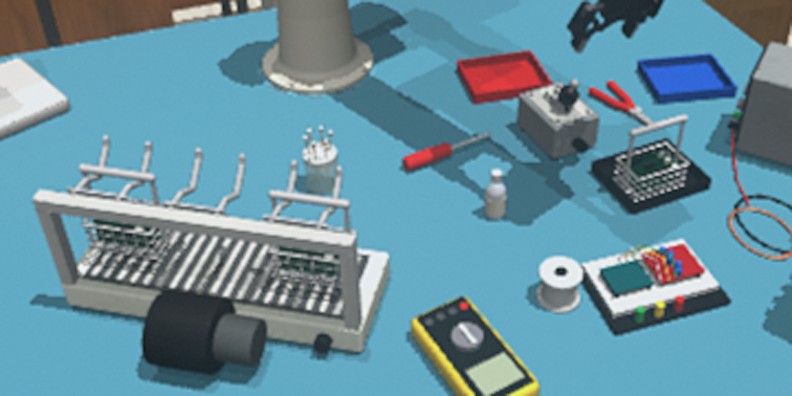

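```bash
python3 - <<'E'
from h import *
a=cv2.imread('pics/s1.png',0);b=cv2.imread('pics/s22.png',0)
for im in(a,b):
    m=(im[182:202,328:346]<60).astype(np.uint8); print(m.sum(),np.argwhere(m).mean(0))
print(np.abs(a[182:204,325:346].astype(int)-b[182:204,325:346]).max(1))
E
python3 -m jog '[{"xyz":[-0.01,0,0],"rot":[0,0,0],"grip":0.085},{"xyz":[-0.01,0,0],"rot":[0,0,0],"grip":0.085}]'
```

```text
50 [11.52  9.22]
53 [11.8490566   9.49056604]
[  2   3   3  10  42  84  40  44  18  47  25  18  21  36  34  11  33 137
 130 116  88 110]
time: 36.25
tool_pos: [0.4737, 0.3291, 0.2389]
tcp_rot: [0.539, -0.045, 0.841, 0.029]
wrist_force: [0.6, 0.5, 0.0]
gripper_width: 0.0849
```

```bash
python3 -c "
from rig import arm
print(arm.sign_off())"
```

```text
the job is handed in; nothing more can be done
None
```

The job is done and handed in at about 36 s of the 192 s allowed; no verdict was reported.

- **Dryer off:** I lifted the collar, swung the lever to OFF and let the collar drop. The image afterwards put the ball and collar where a locked OFF lever should be.
- **Dry basket:** It came off the middle hook and stands flat in the black out-tray.
- **Washed baskets:** Only two were on the mat. One hangs on hook 3 (y = +130 mm) and the other on hook 1 (y = -130 mm). Each bar lies on both prongs, within a few pixels of its computed rest position.
- **Dryer on:** I lifted the collar, swung the lever to its ON stop and let the collar drop. In the last picture the ball is within about 1–2 mm of its position at the start. The collar is within 0.3 px of its starting place (a lift would shift it up about 2 px), so I take it as locked.

In the last picture both washed baskets hang, the dry one stands in the tray and nothing else appears moved. The gripper is clear, with about 0 N on the wrist.

A pixel comparison around the collar did show differences from the start image below and around it. I put these down to changed arm shadows and the basket now standing nearby. No other check disagreed.

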